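# Check the dust extractor's filter plate

### The arm

A 6-joint arm with a two-finger parallel gripper is mounted at the origin on the work surface. World frame = base frame: x ahead of the robot, y to its left, z up, the work surface at z = 0. Lengths are in mm, angles in rad, forces in N, time in s.
With the tool pointing down it reaches from about 350 to 775 mm from the base axis. Payload 7.3 kg.
Tool frame: the origin (TCP) lies between the finger pads; the fingertips stand tcp_to_tips ahead of it and the grasp point (between the pads) lies 5 mm behind it (tcp_to_tips is the distance from the TCP to the fingertips, in mm); z points along the fingers, x is the direction in which the jaws open and shut, and the axes are right-handed (so a half turn about z gives the same grasp; the last joint's range is limited). The gripper opens to 92 mm and grips with 3 to 60 N. Pads are 19 mm wide; open, the fingers measure 130 mm over their backs; the gripper's body (75 mm by 190 mm) begins 47 mm behind the grasp point.
Start: joints at [1.14, 0.342, 1.524, -0, 1.275, -0.146], TCP at [147.491, 503.875, 240.741] pointing down, gripper open.
Joint ranges: [-2.53, 2.53], [-0.77, 2.02], [0.04, 2.7], [-1, 4.14], [0.28, 2.66], [-3.11, 3.11]. Speed limits (rad/s): [2.57, 2.57, 3.14, 3.14, 3.14, 3.14].

### API

Orientations are given as [roll, pitch, yaw] about the fixed x, y, z axes, in that order (R = Rz(yaw) Ry(pitch) Rx(roll)).
In Python, from plant import * gives the robot as it stands.
- The arm moves only by the tool drive_tool, never from a script. Its argument "deltas" is a list of rows, each an object of numbers: "hand": the gripper's target within -1 to 1 (shut at 1, half-way at 0, fully open at -1); "tx", "ty", "tz": the shift along the tool's x, y, z each as a share of 4 cm, from -1 to 1; "wx", "wy", "wz": the turn, a rotation vector about the tool's x, y, z each as a share of 5 degrees, from -1 to 1. In form: [{"hand": .., "tx": .., "ty": .., "tz": .., "wx": .., "wy": .., "wz": ..}, ...]. A call has 1 to 20 rows; each row shifts and turns the commanded pose from where the row before left it, along the tool's axes as they then stand; what a row does not reach is not made up. A row lasts 1/12 s, in which the tool goes at most 41.7 mm and 7.16 degrees, less where a joint would pass 70% of its speed; a pose out of reach is approached as far as the arm can. A call with a number of a shift or a turn outside -1 to 1 is refused whole. A call with a gripper value outside its range is refused whole. The fingers move at their own pace and stop on an object; the grip force is fixed at half the most. Time passes only in rows, so rows that do not move let the fingers close. It gives the time, the measured TCP pose, the force and the opening at its end, in the units of the state.
- get_obs(): the state, without advancing time (a new reading comes with each control period).
- capture(name): name is "scene" or "top" or "wrist"; returns the picture (480x640x3 uint8, red, green, blue); there is no depth.
- camera_model(name): a dict with "fx", "fy", "cx", "cy" (pixels), "rvec" (rotation vector, rad) and "tvec" (3), from world to camera coordinates, as OpenCV has them. Camera axes: x right, y down, z forward; pixel columns grow to the right and rows downward; lengths in mm; the calibration is good to about 2 mm. A picture is of the moment at which its call begins: read the wrist's pose just before it. camera_model takes no time and is no camera call; for the wrist camera it gives the pose at the moment of the call.
- close_job(): hands the job in, once; it reports no verdict.
The state is a dict: "time": time; "joint_positions": joint angles; "dq": joint speeds; "tau": joint torques, N m; "tool_pos": TCP position; "tcp_rot": TCP orientation; "contact_force": force on the tool from outside, world axes, zero at the start; "moment": the same for the moment, N m; "grip_width": finger opening in mm.
Only numpy, scipy, OpenCV 4.12 (cv2) and the standard library are available. Lean on these libraries where they do the work, as an engineer would, in place of code of your own. Each camera call takes 0.05 s, during which the arm holds its last target.

### The job

First close the dust extractor's air inlet: take the red-handled shut-off plate out of its wooden stand, slide it all the way down into the slot of the gate on the extractor's side and let go of it. Then lift the flap by its bar until it stands upright and stays open, draw the filter plate with the yellow tab up out of the box, and finish while still holding it in the gripper: upright and still, centred over the white sweepings pan, its lower edge at least 10 cm above the bench. Leave the grey-tabbed screen in the box, and do not push the other things on the bench about.

Things in the scene. Friction and masses are not known exactly. Their poses are not given: they have to be found in the camera images.
- housing: Fixed grey-green dust extractor: filter box 190 (x) x 120 (y) x 110 mm high under the flap, 6 mm walls and floor, and a fan section 90 mm high and 90 mm long behind it. Origin under the middle of the filter box; z up, x away from the robot towards the hinge, gate on the -y side. Inside, two plates stand across the box at x = -30 and x = +34 mm; which is where varies.
- gate_mouth (a point): Middle of the slot's mouth in the top of the fixed aluminium inlet gate, a block 90 x 36 x 110 mm on the -y side of the extractor (x = 30, y = -125, z = 110 mm in the extractor's frame, same axes). The slot is about 63 mm along x, 9 mm along y, 61 mm deep, with a 3 mm chamfer.
- shutoff_handle (a point): Middle of the red handle, 34 (own x) x 12 (own y) x 44 mm high, of the loose shut-off plate (about 120 g). Below it a steel blade 60 (x) x 6 (y) x 60 mm high, its lower edge 82 mm below this point; own z up; a half turn is the same. Home: handle resting on the gate, point 22 mm above gate_mouth. At the start the blade is 42 mm deep in the stand, point 90 mm above the bench.
- stand: Fixed dark wooden block 100 x 60 x 50 mm with a slot along its own x in which the shut-off plate stands. Origin: middle of its underside. It may be on the robot's left or right.
- flap (a joint): Angle of the green flap, rad: 0 shut, 1.57 upright, 1.9 its stop. Hinged along the box's far (+x) top edge, it opens upwards and away from the robot; its stiff hinge (0.4 N m friction) keeps it where it is left. May start slightly ajar.
- flap_hinge (a point): Middle of the flap's hinge line (at x = 95, y = 0, z = 110 mm in the extractor's frame, same axes; the line runs along y).
- flap_bar (a point): Middle of the round steel handle bar on the flap (204 x 124 x 6 mm): 10 mm thick, 80 mm long along y, its axis 30 mm above the flap's outer face; with the flap shut it lies 185 mm from the hinge towards the robot and 37 mm above it. Its axes turn with the flap, whose free edge is 17 mm beyond the bar.
- filter_tab (a point): Middle of the yellow tab, 10 (own x) x 30 (own y) x 22 mm high, on the middle of the top edge of the loose filter plate (about 130 g): black frame, pale mesh, 10 (x) x 100 (y) x 75 mm high, lower edge 86 mm below this point; own z up. In the box the point is 92 mm above the bench, 18 mm below the rim; the plate draws straight up, about 2 mm loose in its channels.
- screen_tab (a point): Middle of the grey tab of the loose coarse screen, the same shape as the filter plate but with steel mesh; it stays in the other channel, 64 mm from the filter plate.
- pan_middle (a point): Middle of the inner floor (4 mm above the bench) of the fixed white sweepings pan, 150 (x) x 130 (y) x 20 mm high. On the robot's left or right, opposite the stand.
- filter: The filter plate with the yellow tab (origin: middle of its lower edge, see its tab).
- shutoff: The shut-off plate (origin: middle of the blade's lower edge, see its handle).
- pan: The white pan (origin: middle of its underside).
- bench_block: Bystander: steel block 90 x 90 x 22 mm with two small brass rings on it; origin under its middle.
- file: Bystander: flat file with wooden handle, 250 mm long, 22 mm high, lying near the robot; origin near its middle, x towards the tip.
- caliper: Bystander: steel caliper, 200 mm long, lying flat; origin at its middle.
- pickle_jar: Bystander: small amber jar, 56 mm across, 75 mm high; origin under its middle.
- pin_vise: Bystander: thin wooden pin vise, 130 mm long, 12 mm thick, lying; origin at its middle.
Not all that is in view belongs to the job. Leave any green look-alike of the shutoff alone.

How it is judged (in metres and radians):
On the way, in this order (a step that is already met when the one before it is completed fails the run):
1. the shut-off plate is fully home in the gate slot and let go (horizontal distance between shutoff_handle and gate_mouth below 0.007 m and z of shutoff_handle in the frame of gate_mouth below 0.028 m and angle between the z axis of shutoff_handle and the z axis of gate_mouth, either way round below 0.08 rad and contact force between the fingers and shutoff below 0.1 N), for 0.2 s.
2. the flap stands open (value of joint flap above 1.3 rad), for 0.2 s.
3. the filter plate is drawn up clear of the box (height (world z) of filter_tab above 0.196 m and contact force between filter and housing below 0.1 N), for 0.1 s.
At the end, for the whole second after the job is handed in: Filter plate held in the fingers, still, upright within 0.25 rad, tab over 180 mm above the bench, within 45 mm of the pan's middle, touching nothing else; shut-off plate let go and home in the gate (within 7 mm sideways, 6 mm in height); flap beyond 1.3 rad; screen still in the box (all of step 1 and contact force between filter and housing below 0.1 N and contact force between filter and pan below 0.1 N and contact force between filter and stand below 0.1 N and value of joint flap above 1.3 rad and height (world z) of filter_tab above 0.18 m and angle between filter_tab's own z axis and vertical below 0.25 rad and horizontal distance between filter_tab and pan_middle below 0.045 m and contact force between filter and the fingers above 1 N and linear speed of filter below 0.03 m/s and z of screen_tab in the frame of housing below 0.1 m); the arm keeps its last pose, push and grip.
It fails at once if a bystander on the bench is pushed more than 30 mm (distance of any of bench_block, file, caliper, pickle_jar, pin_vise from where it was at the start of the episode above 0.03 m).
It fails at once if the grey-tabbed screen is pulled out of the box (z of screen_tab in the frame of housing above 0.13 m).
It also fails if it takes over 72 s, if anything falls off the work surface, if the arm or the gripper's body presses on something with over 40 N, if the wrist force passes 120 N, or if a joint passes its speed limit or range.

## Working session

There is one attempt and no reset: what is moved stays moved. The work goes in short steps, Python scripts to look and compute and a tool call to move; the robot and the scene stay as the last step left them, time stands still between calls to the robot, and variables do not carry over. Pictures are saved under pics/ and viewed, and the job is handed in when it is done.

Besides the shell and the picture viewer there is one more tool, called after ">>>" as name([rows], argument=value, ...), one row to a line, values as JSON. drive_tool: Moves the arm, as the interface text tells. Its arguments: {"type":"object","properties":{"deltas":{"type":"array","items":{"type":"object","properties":{"hand":{"type":"number"},"tx":{"type":"number"},"ty":{"type":"number"},"tz":{"type":"number"},"wx":{"type":"number"},"wy":{"type":"number"},"wz":{"type":"number"}}}}},"required":["deltas"]}

```bash
ls; mkdir -p pics; python3 - <<'E'
from plant import *
import cv2
print(get_obs())
for n in ["scene","top","wrist"]:
    print(n,camera_model(n))
    im=capture(n); cv2.imwrite(f"pics/{n}0.png",im[:,:,::-1])
E
```

```text
pics
{'time': 0.0, 'joint_positions': array([ 1.13999425e+00,  3.42728871e-01,  1.52502715e+00,  8.42385616e-06,
        1.27539711e+00, -1.45994673e-01]), 'dq': array([ 0.00247595, -0.00039871, -0.00116278, -0.00140903,  0.00156498,
       -0.00050374]), 'tau': array([-3.85188478e-04, -4.31265843e+01, -2.44214523e+01,  7.14380457e-02,
        5.60346292e-02, -1.66327150e-04]), 'tool_pos': array([147.31965682, 503.50049273, 240.03822184]), 'tcp_rot': array([-3.14135767e+00,  1.54270124e-03,  1.28598664e+00]), 'contact_force': array([ 0.08480773,  0.03067199, -0.40419938]), 'moment': array([-0.07519134,  0.02488888, -0.05795411]), 'grip_width': 92.14005836378814}
scene {'fx': 500.2627414876315, 'fy': 500.2627414876315, 'cx': 321.6944005040732, 'cy': 237.92166148633856, 'rvec': array([ 2.32693756,  0.80027915, -0.30990222]), 'tvec': array([-416.03112498, -165.06940238, 1269.6779663 ])}
top {'fx': 596.260547531359, 'fy': 596.260547531359, 'cx': 313.93179851020386, 'cy': 244.9842266700228, 'rvec': array([ 2.16369419, -2.04227022,  0.21539259]), 'tvec': array([ -20.593324  ,  533.49634211, 1413.0688086 ])}
wrist {'fx': 337.48153081431053, 'fy': 337.48153081431053, 'cx': 312.24650215435184, 'cy': 239.16330443847315, 'rvec': array([-2.35019962, -1.759867  , -0.2163153 ]), 'tvec': array([-524.42892393,  -30.76546362,  389.37108659])}
```

View pics/scene0.png

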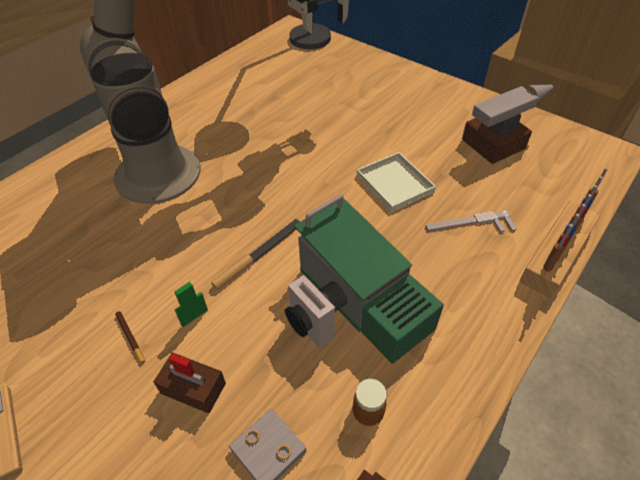

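View pics/top0.png

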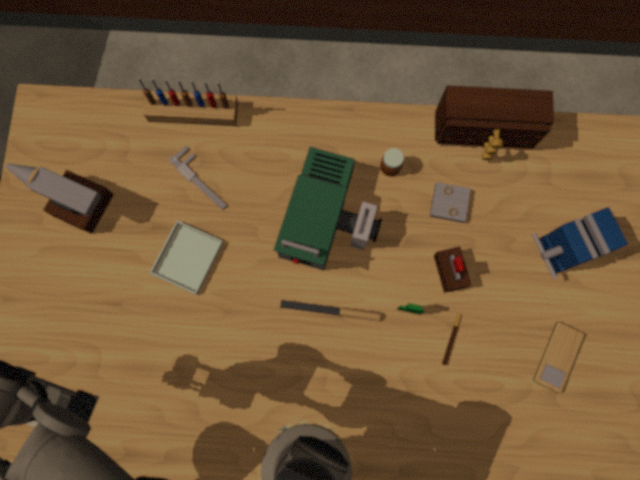

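View pics/wrist0.png

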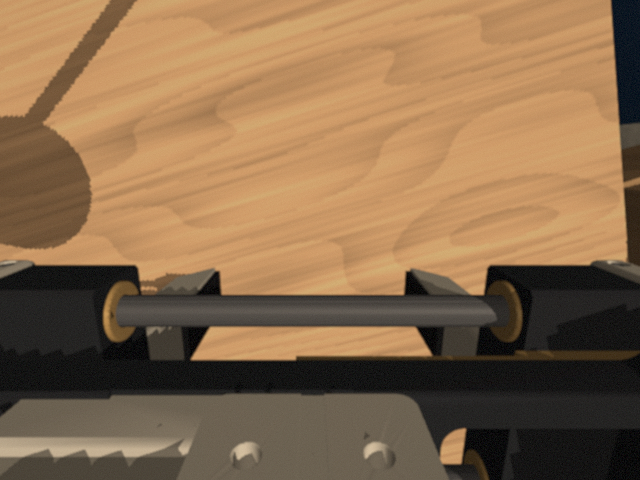

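The scene and top views agree. The extractor is at about top (318,205), with the gate on its right at (365,225). The red plate in its stand is at (457,268), the pan at (188,257) and the green look-alike at (412,308). I'll enlarge crops for measuring.

```bash
cat > h.py <<'E'
import numpy as np, cv2
from plant import *
from scipy.spatial.transform import Rotation as Ro
def cam(n):
    c=camera_model(n); K=np.array([[c['fx'],0,c['cx']],[0,c['fy'],c['cy']],[0,0,1]])
    return K,np.array(c['rvec'],float),np.array(c['tvec'],float)
def proj(n,P,c=None):
    K,r,t=c or cam(n); return cv2.projectPoints(np.atleast_2d(np.array(P,float)),r,t,K,None)[0][:,0]
def back(n,uv,z,c=None):
    K,r,t=c or cam(n); R=cv2.Rodrigues(r)[0]; o=-R.T@t
    d=R.T@np.linalg.inv(K)@np.array([uv[0],uv[1],1.]); s=(z-o[2])/d[2]; return o+s*d
def crop(src,dst,x0,y0,w,h,s):
    im=cv2.imread(src)[y0:y0+h,x0:x0+w]; im=cv2.resize(im,None,fx=s,fy=s,interpolation=cv2.INTER_CUBIC)
    for k in range(0,w,10):
        cv2.line(im,(k*s,0),(k*s,6 if k%50 else 14),(0,0,255),1)
        if k%20==0: cv2.putText(im,str(x0+k),(k*s,24),0,.4,(0,0,255),1)
    for k in range(0,h,10):
        cv2.line(im,(0,k*s),(6,k*s),(0,0,255),1)
        if k%20==0: cv2.putText(im,str(y0+k),(8,k*s+4),0,.4,(0,0,255),1)
    cv2.imwrite(dst,im)
E
python3 - <<'E'
from h import *
crop("pics/top0.png","pics/t1.png",260,140,130,140,4)
crop("pics/top0.png","pics/t2.png",385,230,100,80,7)
crop("pics/scene0.png","pics/s1.png",270,180,180,185,3)
crop("pics/scene0.png","pics/s2.png",140,270,100,150,4)
crop("pics/top0.png","pics/t3.png",140,210,100,90,6)
E
```

```text
(no output)
```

View pics/t1.png

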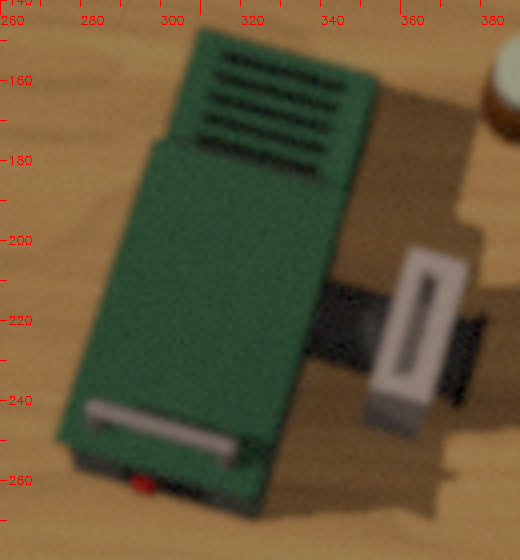

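View pics/t2.png

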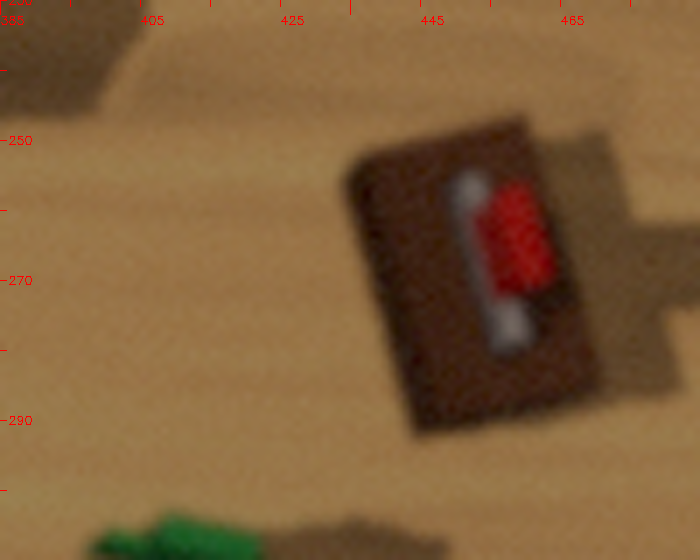

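View pics/s1.png

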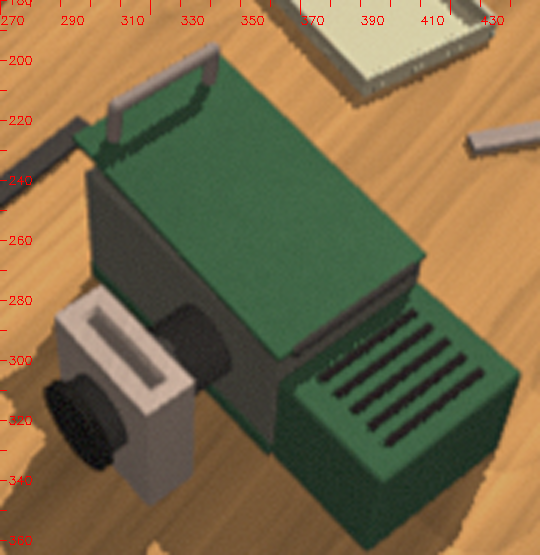

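View pics/s2.png

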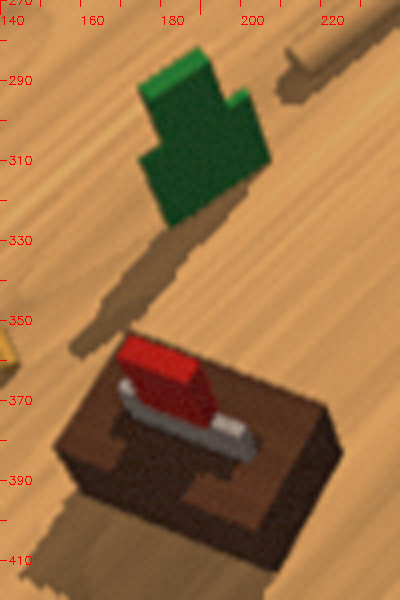

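View pics/t3.png

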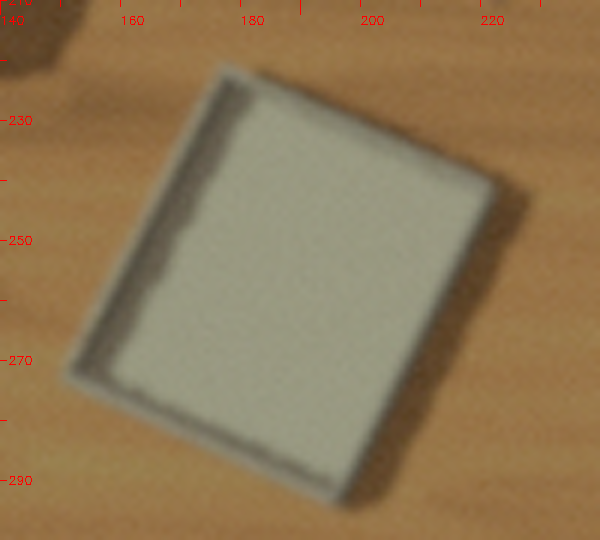

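```bash
cat > fit.py <<'E'
from h import *
from scipy.optimize import least_squares
T,S=cam('top'),cam('scene')
def W(p,L):
    L=np.atleast_2d(np.array(L,float)); c,s=np.cos(p[2]),np.sin(p[2])
    return np.c_[p[0]+c*L[:,0]-s*L[:,1],p[1]+s*L[:,0]+c*L[:,1],L[:,2]]
g=[(75,-107,110),(75,-143,110),(-15,-107,110),(-15,-143,110)]
gt=[(363,201.75),(377,205.5),(353,237),(367,241.25)]
gs=[(334.3,306.7),(319.3,318),(303.3,275.7),(288.3,286)]
def flapP(a,r,h): # local coords from hinge
    return 95-r*np.cos(a)+h*np.sin(a), 110+h*np.cos(a)+r*np.sin(a)
fl=[(202,62,7),(202,-62,7),(-2,62,7),(-2,-62,7),(185,40,37),(185,-40,37)]
ft=[(274.5,249.5),(323.75,269.5),(297.5,175),(346.3,187),(282.5,240.8),(317.5,250.5)]
fs=[(346,198.3),(295,225.7),(411.7,265),(363.3,300.7),(341.7,195.7),(307.7,215.7)]
def res(p):
    F=[(flapP(p[3],r,h)[0],y,flapP(p[3],r,h)[1]) for r,y,h in fl]
    A=W(p,g+F)
    return np.r_[proj('top',A,T)-np.array(gt+ft),proj('scene',A,S)-np.array(gs+fs)].ravel()
s=least_squares(res,[600,20,-.25,0.02],loss='soft_l1')
print('housing',s.x); print(s.fun.reshape(-1,2).round(1).tolist())
p=s.x
print('gate',W(p,[30,-125,110]))
hx,hz=flapP(p[3],185,37); print('bar',W(p,[hx,0,hz]),'plates',W(p,[(-30,0,92),(34,0,92)]))
# only gate
def r2(q): 
    A=W(q,g); return np.r_[proj('top',A,T)-gt,proj('scene',A,S)-gs].ravel()
s2=least_squares(r2,p[:3]); print('gate only',s2.x,W(s2.x,[30,-125,110])); print(s2.fun.reshape(-1,2).round(1).tolist())
# plate
c=[(-17,-6,112),(-17,6,112),(17,6,112),(17,-6,112)]
for st in (1,):
  ps=[(169.3,359.3),(172.5,353.3),(190.5,359.5),(187.5,365.8)]
  # scene: left end = near robot? resolve by brute
  best=None
  for y0 in np.arange(0,6.3,.3):
    def r3(q):
        A=proj('scene',W(q,c),S); return (A-ps).ravel()
    q=least_squares(r3,[480,-250,y0])
    if best is None or q.cost<best.cost: best=q
  print('plate',best.x,best.cost,best.fun.reshape(-1,2).round(1).tolist())
  print('pred top',proj('top',W(best.x,c+[(-30,-3,68),(-30,3,68),(30,3,68),(30,-3,68)]),T).round(1).tolist())
  print('pred scene sh',proj('scene',W(best.x,[(-30,-3,68),(-30,3,68),(30,3,68),(30,-3,68)]),S).round(1).tolist())
pan=[back('top',u,20,T) for u in [(176.7,220.8),(222.5,240.3),(196.3,293.8),(150.8,272.8)]]
print('pan',np.round(pan,1).tolist(),np.mean(pan,0),[np.linalg.norm(pan[i]-pan[i-1]).round() for i in range(4)])
st=[back('top',(385+a/7,230+b/7),50,T) for a,b in [(348,165),(523,115),(603,385),(415,433)]]
print('stand',np.round(st,1).tolist(),np.mean(st,0),[np.linalg.norm(st[i]-st[i-1]).round() for i in range(4)])
E
python3 fit.py
```

```text
housing [ 5.90020630e+02  2.04877361e+01 -2.33213439e-01  9.41424218e-02]
[[-0.7, -1.0], [-0.3, -0.7], [-0.9, -1.5], [-0.3, -1.5], [-2.2, -0.6], [-0.4, -5.5], [0.6, -2.8], [0.8, -0.9], [0.7, 0.2], [-0.8, 0.3], [-0.1, 0.5], [-1.3, 0.4], [-0.1, -0.9], [-1.0, -1.1], [-3.7, -1.5], [-2.0, -0.2], [1.0, -0.5], [-1.0, -0.7], [-1.3, 1.4], [0.1, 0.4]]
gate [[ 590.32034852 -108.0615158   110.        ]]
bar [[506.63803605  40.2940653  164.22679251]] plates [[560.83276674  27.42089088  92.        ]
 [623.10020848  12.63016072  92.        ]]
gate only [ 5.87546513e+02  2.02380193e+01 -2.16033302e-01] [[ 590.05457281 -108.28711298  110.        ]]
[[-0.9, -0.9], [-0.5, -0.8], [-0.5, -1.2], [0.1, -1.5], [-0.1, 0.2], [-1.1, 0.3], [-0.8, -0.8], [-1.4, -0.7]]
plate [ 501.62852871 -334.34557089    6.6088486 ] 0.3042837035888232 [[-0.5, 0.2], [0.1, -0.2], [0.5, -0.1], [-0.2, 0.1]]
pred top [[463.8, 267.7], [458.9, 269.1], [454.4, 255.4], [459.2, 254.1], [459.9, 276.4], [457.5, 277.0], [449.8, 253.6], [452.1, 252.9]]
pred scene sh [[169.4, 367.6], [171.2, 364.6], [202.5, 375.4], [200.8, 378.6]]
pan [[585.0, 364.6, 20.0], [540.8, 243.1, 20.0], [401.1, 295.8, 20.0], [447.2, 415.1, 20.0]] [493.50745416 329.62904258  20.        ] [np.float64(147.0), np.float64(129.0), np.float64(149.0), np.float64(128.0)]
stand [[530.8, -288.6, 50.0], [552.4, -350.1, 50.0], [457.6, -378.5, 50.0], [437.0, -313.3, 50.0]] [ 494.43788875 -332.63948753   50.        ] [np.float64(97.0), np.float64(65.0), np.float64(99.0), np.float64(68.0)]
```

>>> drive_tool([
  {"hand": -1, "tx": 0, "ty": 0.3, "tz": -0.2, "wz": 0.25},
  {"hand": -1, "tx": 0.05, "ty": 0.6, "tz": -0.2, "wz": 0.5},
  {"hand": -1, "tx": 0.05, "ty": 0.9, "tz": -0.2, "wz": 0.8},
  {"hand": -1, "tx": 0.05, "ty": 0.92, "tz": -0.2, "wz": 0.8},
  {"hand": -1, "tx": 0.05, "ty": 0.92, "tz": -0.2, "wz": 0.8},
  {"hand": -1, "tx": 0.05, "ty": 0.92, "tz": -0.2, "wz": 0.8},
  {"hand": -1, "tx": 0.05, "ty": 0.92, "tz": -0.1, "wz": 0.8},
  {"hand": -1, "tx": 0.05, "ty": 0.92, "tz": -0.1, "wz": 0.8},
  {"hand": -1, "tx": 0.05, "ty": 0.92, "wz": 0.8},
  {"hand": -1, "tx": 0.05, "ty": 0.92, "wz": 0.8},
  {"hand": -1, "tx": 0.05, "ty": 0.92, "wz": 0.8},
  {"hand": -1, "tx": 0.05, "ty": 0.92, "wz": 0.8},
  {"hand": -1, "tx": 0.05, "ty": 0.92, "wz": 0.8},
  {"hand": -1, "tx": 0.05, "ty": 0.92, "wz": 0.8},
  {"hand": -1, "tx": 0.05, "ty": 0.95, "wz": 0.8},
  {"hand": -1, "tx": 0.05, "ty": 0.95, "wz": 0.8},
  {"hand": -1, "tx": 0.05, "ty": 0.95, "wz": 0.8},
  {"hand": -1, "tx": 0.05, "ty": 0.95, "wz": 0.8},
  {"hand": -1, "tx": 0.05, "ty": 0.95, "wz": 0.8},
  {"hand": -1, "tx": 0.05, "ty": 0.95, "wz": 0.8},
])

```text
invalid input
```

```bash
cat >> h.py <<'E'
def wristcam_in_tool():
    o=get_obs(); Rt=Ro.from_euler('xyz',o['tcp_rot']).as_matrix(); K,r,t=cam('wrist'); R=cv2.Rodrigues(r)[0]
    return Rt.T@(-R.T@t-o['tool_pos']), Rt.T@R.T
def need(pos,rpy):
    o=get_obs(); R0=Ro.from_euler('xyz',o['tcp_rot']); R1=Ro.from_euler('xyz',rpy)
    d=R0.inv().apply(np.array(pos)-o['tool_pos']); w=np.degrees((R0.inv()*R1).as_rotvec())
    print('t',round(float(o['time']),2),'pos',o['tool_pos'].round(1),'rot',o['tcp_rot'].round(3),'F',o['contact_force'].round(1),'grip',round(float(o['grip_width']),1))
    print('tool shift mm',d.round(1),'shares',(d/40).round(3),'turn deg',w.round(2),'shares',(w/5).round(3))
E
python3 - <<'E'
from h import *
a,b=wristcam_in_tool(); print(a.round(1)); print(b.round(3))
need([499,-335,280],[np.pi,0,-1.27])
E
```

```text
[ 1.000e-01 -6.460e+01 -1.444e+02]
[[ 1.    -0.001  0.   ]
 [ 0.001  0.97   0.244]
 [-0.    -0.244  0.97 ]]
t 0.15 pos [147.4 503.6 240.2] rot [-3.141e+00  1.000e-03  1.286e+00] F [ 0.4 -0.5 -0.8] grip 91.9
tool shift mm [-706.1  573.1  -39.1] shares [-17.652  14.327  -0.977] turn deg [8.0000e-02 4.0000e-02 1.4645e+02] shares [1.600e-02 8.000e-03 2.929e+01]
```

>>> drive_tool([
  {"hand": -1, "tx": 0, "ty": 0.3, "tz": -0.2, "wx": 0, "wy": 0, "wz": 0.25},
  {"hand": -1, "tx": 0.05, "ty": 0.6, "tz": -0.2, "wx": 0, "wy": 0, "wz": 0.5},
  {"hand": -1, "tx": 0.05, "ty": 0.9, "tz": -0.2, "wx": 0, "wy": 0, "wz": 0.8},
  {"hand": -1, "tx": 0.05, "ty": 0.92, "tz": -0.2, "wx": 0, "wy": 0, "wz": 0.8},
  {"hand": -1, "tx": 0.05, "ty": 0.92, "tz": -0.2, "wx": 0, "wy": 0, "wz": 0.8},
  {"hand": -1, "tx": 0.05, "ty": 0.92, "tz": -0.2, "wx": 0, "wy": 0, "wz": 0.8},
  {"hand": -1, "tx": 0.05, "ty": 0.92, "tz": -0.1, "wx": 0, "wy": 0, "wz": 0.8},
  {"hand": -1, "tx": 0.05, "ty": 0.92, "tz": -0.1, "wx": 0, "wy": 0, "wz": 0.8},
  {"hand": -1, "tx": 0.05, "ty": 0.92, "tz": 0, "wx": 0, "wy": 0, "wz": 0.8},
  {"hand": -1, "tx": 0.05, "ty": 0.92, "tz": 0, "wx": 0, "wy": 0, "wz": 0.8},
  {"hand": -1, "tx": 0.05, "ty": 0.92, "tz": 0, "wx": 0, "wy": 0, "wz": 0.8},
  {"hand": -1, "tx": 0.05, "ty": 0.92, "tz": 0, "wx": 0, "wy": 0, "wz": 0.8},
  {"hand": -1, "tx": 0.05, "ty": 0.92, "tz": 0, "wx": 0, "wy": 0, "wz": 0.8},
  {"hand": -1, "tx": 0.05, "ty": 0.92, "tz": 0, "wx": 0, "wy": 0, "wz": 0.8},
  {"hand": -1, "tx": 0.05, "ty": 0.95, "tz": 0, "wx": 0, "wy": 0, "wz": 0.8},
  {"hand": -1, "tx": 0.05, "ty": 0.95, "tz": 0, "wx": 0, "wy": 0, "wz": 0.8},
  {"hand": -1, "tx": 0.05, "ty": 0.95, "tz": 0, "wx": 0, "wy": 0, "wz": 0.8},
  {"hand": -1, "tx": 0.05, "ty": 0.95, "tz": 0, "wx": 0, "wy": 0, "wz": 0.8},
  {"hand": -1, "tx": 0.05, "ty": 0.95, "tz": 0, "wx": 0, "wy": 0, "wz": 0.8},
  {"hand": -1, "tx": 0.05, "ty": 0.95, "tz": 0, "wx": 0, "wy": 0, "wz": 0.8},
])

```text
time: 1.82
tool_pos: [574.6, 3.5, 297.1]
tcp_rot: [3.141, -0.0, -0.041]
contact_force: [1.0, -0.2, 0.3]
grip_width: 91.9
```

```bash
python3 - <<'E'
from h import *
need([499,-335,280],[np.pi,0,-1.27])
E
```

```text
t 1.82 pos [574.6   3.5 297.1] rot [ 3.141 -0.    -0.041] F [ 1.  -0.2  0.3] grip 91.9
tool shift mm [-61.7 341.3  17.1] shares [-1.542  8.532  0.428] turn deg [-0.000e+00 -3.000e-02  7.042e+01] shares [-1.0000e-03 -5.0000e-03  1.4084e+01]
```

```bash
cat >> h.py <<'E'
from scipy.linalg import logm
def plan(pos,rpy,n):
    need(pos,rpy)
    o=get_obs(); A=np.eye(4); B=np.eye(4)
    A[:3,:3]=Ro.from_euler('xyz',o['tcp_rot']).as_matrix(); A[:3,3]=o['tool_pos']
    B[:3,:3]=Ro.from_euler('xyz',rpy).as_matrix(); B[:3,3]=pos
    D=np.linalg.inv(A)@B
    # per-row: shift then turn: D=(S)^n ; S=expm(log D/n)
    from scipy.linalg import expm
    S=expm(np.real(logm(D))/n)
    print('per row n',n,'t',(S[:3,3]/40).round(3),'w',(np.degrees(Ro.from_matrix(S[:3,:3]).as_rotvec())/5).round(3))
E
python3 - <<'E'
from h import *
plan([499,-335,280],[np.pi,0,-1.27],17)
E
```

```text
t 1.82 pos [574.6   3.5 297.1] rot [ 3.141 -0.    -0.041] F [ 1.  -0.2  0.3] grip 91.9
tool shift mm [-61.7 341.3  17.1] shares [-1.542  8.532  0.428] turn deg [-0.000e+00 -3.000e-02  7.042e+01] shares [-1.0000e-03 -5.0000e-03  1.4084e+01]
per row n 17 t [0.211 0.501 0.025] w [-0.    -0.     0.828]
```

>>> drive_tool([
  {"hand": -1, "tx": 0.211, "ty": 0.501, "tz": 0.025, "wx": 0, "wy": 0, "wz": 0.828},
  {"hand": -1, "tx": 0.211, "ty": 0.501, "tz": 0.025, "wx": 0, "wy": 0, "wz": 0.828},
  {"hand": -1, "tx": 0.211, "ty": 0.501, "tz": 0.025, "wx": 0, "wy": 0, "wz": 0.828},
  {"hand": -1, "tx": 0.211, "ty": 0.501, "tz": 0.025, "wx": 0, "wy": 0, "wz": 0.828},
  {"hand": -1, "tx": 0.211, "ty": 0.501, "tz": 0.025, "wx": 0, "wy": 0, "wz": 0.828},
  {"hand": -1, "tx": 0.211, "ty": 0.501, "tz": 0.025, "wx": 0, "wy": 0, "wz": 0.828},
  {"hand": -1, "tx": 0.211, "ty": 0.501, "tz": 0.025, "wx": 0, "wy": 0, "wz": 0.828},
  {"hand": -1, "tx": 0.211, "ty": 0.501, "tz": 0.025, "wx": 0, "wy": 0, "wz": 0.828},
  {"hand": -1, "tx": 0.211, "ty": 0.501, "tz": 0.025, "wx": 0, "wy": 0, "wz": 0.828},
  {"hand": -1, "tx": 0.211, "ty": 0.501, "tz": 0.025, "wx": 0, "wy": 0, "wz": 0.828},
  {"hand": -1, "tx": 0.211, "ty": 0.501, "tz": 0.025, "wx": 0, "wy": 0, "wz": 0.828},
  {"hand": -1, "tx": 0.211, "ty": 0.501, "tz": 0.025, "wx": 0, "wy": 0, "wz": 0.828},
  {"hand": -1, "tx": 0.211, "ty": 0.501, "tz": 0.025, "wx": 0, "wy": 0, "wz": 0.828},
  {"hand": -1, "tx": 0.211, "ty": 0.501, "tz": 0.025, "wx": 0, "wy": 0, "wz": 0.828},
  {"hand": -1, "tx": 0.211, "ty": 0.501, "tz": 0.025, "wx": 0, "wy": 0, "wz": 0.828},
  {"hand": -1, "tx": 0.211, "ty": 0.501, "tz": 0.025, "wx": 0, "wy": 0, "wz": 0.828},
  {"hand": -1, "tx": 0.211, "ty": 0.501, "tz": 0.025, "wx": 0, "wy": 0, "wz": 0.828},
  {"hand": -1, "tx": 0, "ty": 0, "tz": 0, "wx": 0, "wy": 0, "wz": 0},
  {"hand": -1, "tx": 0, "ty": 0, "tz": 0, "wx": 0, "wy": 0, "wz": 0},
])

```text
time: 3.4
tool_pos: [499.1, -333.9, 280.1]
tcp_rot: [-3.141, -0.0, -1.267]
contact_force: [0.3, 1.1, 0.0]
grip_width: 92.2
```

```bash
python3 - <<'E'
from h import *
need([499,-335,280],[np.pi,0,-1.27])
print(camera_model('wrist'))
cv2.imwrite('pics/w1.png',capture('wrist')[:,:,::-1])
E
```

```text
t 3.4 pos [ 499.1 -333.9  280.1] rot [-3.141 -0.    -1.267] F [0.3 1.1 0. ] grip 92.2
tool shift mm [1.  0.4 0.1] shares [0.026 0.01  0.003] turn deg [-0.01 -0.    0.19] shares [-0.002 -0.001  0.038]
{'fx': 337.48153081431053, 'fy': 337.48153081431053, 'cx': 312.24650215435184, 'cy': 239.16330443847315, 'rvec': array([-2.36515831,  1.7377065 ,  0.21640171]), 'tvec': array([-467.86683457,  325.05177865,  520.04955282])}
```

View pics/w1.png

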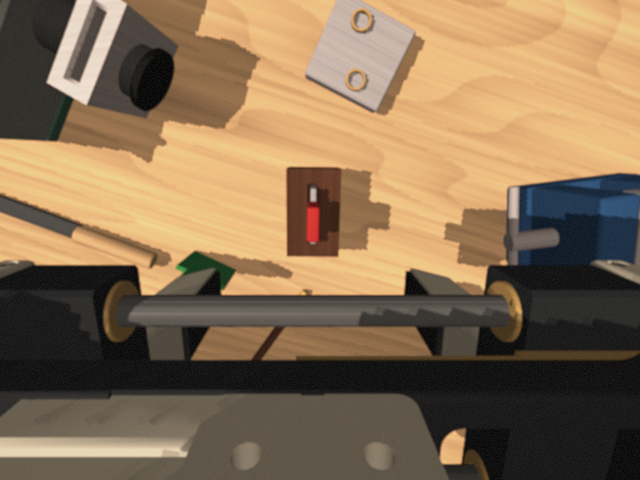

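The wrist view shows the red handle at about (313,223), its axis nearly vertical in the image and so aligned with the tool. The gate's slot is visible at top left, at about (88,40). I'll zoom in on both.

```bash
python3 - <<'E'
from h import *
crop("pics/w1.png","pics/w1a.png",280,160,70,105,7)
crop("pics/w1.png","pics/w1b.png",30,0,160,130,5)
E
```

```text
(no output)
```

View pics/w1a.png

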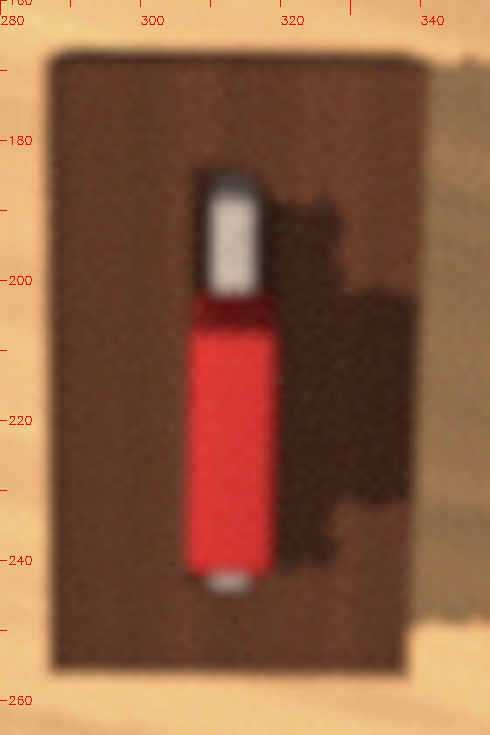

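View pics/w1b.png

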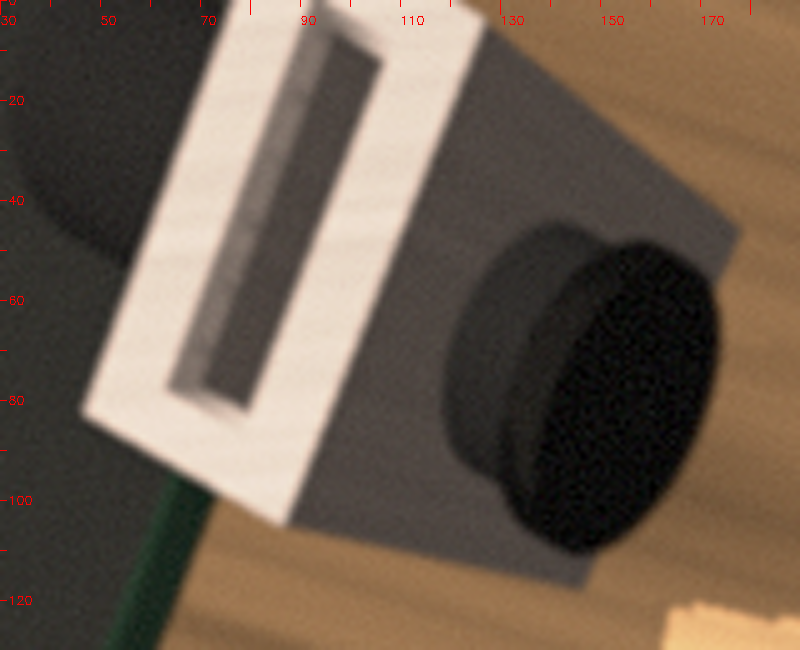

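```bash
python3 - <<'E'
from h import *
r=np.array([-2.36515831,  1.7377065 ,  0.21640171]);t=np.array([-467.86683457,  325.05177865,  520.04955282])
K,_,_=cam('wrist'); c=(K,r,t)
P=np.array([back('wrist',u,112,c) for u in [(307.1,207.1),(319.6,207.1),(319,241.7),(306.7,241.7)]]); print(P.round(1),P.mean(0))
d=(P[0]+P[1]-P[2]-P[3]); print('yaw',np.arctan2(d[1],d[0]),[np.linalg.norm(P[i]-P[i-1]).round(1) for i in range(4)])
st=np.array([back('wrist',u,50,c) for u in [(287,168.5),(339.5,168.5),(338,255.5),(287,255.5)]]);print('stand',st.round(1).tolist(),st.mean(0))
G=np.array([back('wrist',u,110,c) for u in [(46,82),(87.4,105),(127.4,4)]]); print(G.round(1).tolist())
d=G[2]-G[1];print('gate yaw',np.arctan2(d[1],d[0]),np.linalg.norm(d),np.linalg.norm(G[0]-G[1]),'mid',(G[0]+G[2])/2)
E
```

```text
[[ 514.8 -324.1  112. ]
 [ 518.2 -335.2  112. ]
 [ 486.3 -344.8  112. ]
 [ 482.8 -333.6  112. ]] [ 500.52715518 -334.43602274  112.        ]
yaw 0.2899050916249553 [np.float64(33.3), np.float64(11.7), np.float64(33.3), np.float64(11.8)]
stand [[539.2, -292.7, 50.0], [556.3, -347.1, 50.0], [462.1, -376.9, 50.0], [444.5, -320.5, 50.0]] [ 500.52061985 -334.29092342   50.        ]
[[550.9, -77.8, 110.0], [542.9, -114.4, 110.0], [630.3, -134.6, 110.0]]
gate yaw -0.22639729945743728 89.69624716905156 37.51185612474421 mid [ 590.61571072 -106.18723437  110.        ]
```

```bash
python3 - <<'E'
from h import *
need([500.5,-334.4,92],[np.pi,0,-1.281])
E
```

```text
t 3.45 pos [ 499.8 -333.1  280.1] rot [-3.141 -0.    -1.265] F [-0.5  0.8 -0.1] grip 91.9
tool shift mm [  1.4  -0.2 188.1] shares [ 0.036 -0.005  4.702] turn deg [-0.03 -0.    0.92] shares [-0.006 -0.     0.184]
```

>>> drive_tool([
  {"hand": -1, "tx": 0.03, "ty": 0.01, "tz": 0.4, "wx": 0, "wy": 0, "wz": 0.17},
  {"hand": -0.6, "tx": 0, "ty": 0, "tz": 0.7, "wx": 0, "wy": 0, "wz": 0},
  {"hand": -0.3, "tx": 0, "ty": 0, "tz": 0.8, "wx": 0, "wy": 0, "wz": 0},
  {"hand": -0.3, "tx": 0, "ty": 0, "tz": 0.8, "wx": 0, "wy": 0, "wz": 0},
  {"hand": -0.3, "tx": 0, "ty": 0, "tz": 0.7, "wx": 0, "wy": 0, "wz": 0},
  {"hand": -0.3, "tx": 0, "ty": 0, "tz": 0.5, "wx": 0, "wy": 0, "wz": 0},
  {"hand": -0.3, "tx": 0, "ty": 0, "tz": 0.4, "wx": 0, "wy": 0, "wz": 0},
  {"hand": -0.3, "tx": 0, "ty": 0, "tz": 0.3, "wx": 0, "wy": 0, "wz": 0},
  {"hand": -0.3, "tx": 0, "ty": 0, "tz": 0.1, "wx": 0, "wy": 0, "wz": 0},
  {"hand": -0.3, "tx": 0, "ty": 0, "tz": 0, "wx": 0, "wy": 0, "wz": 0},
  {"hand": -0.3, "tx": 0, "ty": 0, "tz": 0, "wx": 0, "wy": 0, "wz": 0},
])

```text
time: 4.37
tool_pos: [500.7, -333.6, 92.3]
tcp_rot: [-3.141, -0.001, -1.278]
contact_force: [-0.3, -0.3, 0.4]
grip_width: 59.7
```

```bash
python3 - <<'E'
from h import *
need([500.5,-334.4,92],[np.pi,0,-1.281])
cv2.imwrite('pics/w2.png',capture('wrist')[:,:,::-1])
need([500.5,-334.4,92],[np.pi,0,-1.281])
E
```

```text
t 4.37 pos [ 500.7 -333.6   92.3] rot [-3.141e+00 -1.000e-03 -1.278e+00] F [-0.3 -0.3  0.4] grip 59.7
tool shift mm [0.7 0.4 0.3] shares [0.017 0.011 0.008] turn deg [-0.03 -0.03  0.16] shares [-0.007 -0.007  0.033]
t 4.42 pos [ 500.8 -333.9   92.7] rot [-3.141e+00 -1.000e-03 -1.278e+00] F [-0.4 -0.1 -0.3] grip 60.0
tool shift mm [0.4 0.4 0.7] shares [0.01  0.011 0.018] turn deg [-0.06 -0.08  0.15] shares [-0.012 -0.015  0.029]
```

View pics/w2.png

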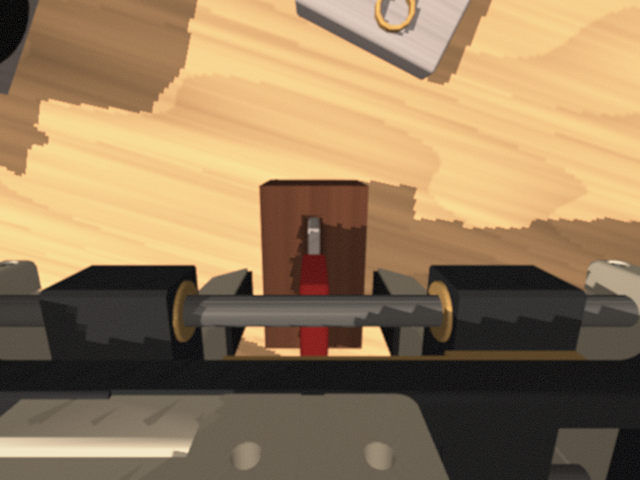

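The handle at about (314,300) sits between the pads and centred on the tool's axis. I'll close, then lift.

>>> drive_tool([
  {"hand": 0.3, "tx": 0, "ty": 0, "tz": 0, "wx": 0, "wy": 0, "wz": 0},
  {"hand": 1, "tx": 0, "ty": 0, "tz": 0, "wx": 0, "wy": 0, "wz": 0},
  {"hand": 1, "tx": 0, "ty": 0, "tz": 0, "wx": 0, "wy": 0, "wz": 0},
  {"hand": 1, "tx": 0, "ty": 0, "tz": 0, "wx": 0, "wy": 0, "wz": 0},
  {"hand": 1, "tx": 0, "ty": 0, "tz": 0, "wx": 0, "wy": 0, "wz": 0},
  {"hand": 1, "tx": 0, "ty": 0, "tz": 0, "wx": 0, "wy": 0, "wz": 0},
  {"hand": 1, "tx": 0, "ty": 0, "tz": 0, "wx": 0, "wy": 0, "wz": 0},
])

```text
time: 5.0
tool_pos: [500.0, -333.8, 91.7]
tcp_rot: [-3.142, 0.0, -1.279]
contact_force: [-0.1, -0.0, 0.3]
grip_width: 17.4
```

>>> drive_tool([
  {"hand": 1, "tx": 0, "ty": 0, "tz": 0, "wx": 0, "wy": 0, "wz": 0},
  {"hand": 1, "tx": 0, "ty": 0, "tz": 0, "wx": 0, "wy": 0, "wz": 0},
  {"hand": 1, "tx": 0, "ty": 0, "tz": 0, "wx": 0, "wy": 0, "wz": 0},
  {"hand": 1, "tx": 0, "ty": 0, "tz": 0, "wx": 0, "wy": 0, "wz": 0},
])

```text
time: 5.33
tool_pos: [500.0, -333.8, 91.7]
tcp_rot: [3.142, 0.0, -1.279]
contact_force: [-0.8, -1.0, -1.0]
grip_width: 11.5
```

>>> drive_tool([
  {"hand": 1, "tx": 0, "ty": 0, "tz": -0.15, "wx": 0, "wy": 0, "wz": 0},
  {"hand": 1, "tx": 0, "ty": 0, "tz": -0.25, "wx": 0, "wy": 0, "wz": 0},
  {"hand": 1, "tx": 0, "ty": 0, "tz": -0.3, "wx": 0, "wy": 0, "wz": 0},
  {"hand": 1, "tx": 0, "ty": 0, "tz": -0.3, "wx": 0, "wy": 0, "wz": 0},
  {"hand": 1, "tx": 0, "ty": 0, "tz": -0.4, "wx": 0, "wy": 0, "wz": 0},
  {"hand": 1, "tx": 0, "ty": 0, "tz": -0.5, "wx": 0, "wy": 0, "wz": 0},
  {"hand": 1, "tx": 0, "ty": 0, "tz": -0.5, "wx": 0, "wy": 0, "wz": 0},
  {"hand": 1, "tx": 0, "ty": 0, "tz": -0.5, "wx": 0, "wy": 0, "wz": 0},
  {"hand": 1, "tx": 0, "ty": 0, "tz": -0.3, "wx": 0, "wy": 0, "wz": 0},
  {"hand": 1, "tx": 0, "ty": 0, "tz": -0.1, "wx": 0, "wy": 0, "wz": 0},
])

```text
time: 6.17
tool_pos: [500.8, -334.4, 227.2]
tcp_rot: [-3.139, -0.004, -1.279]
contact_force: [-0.1, -0.9, -0.6]
grip_width: 12.0
```

```bash
python3 - <<'E'
from h import *
plan([590.4,-107.3,224],[np.pi,0,-1.280-.29-.228],17)
E
```

```text
t 6.17 pos [ 500.8 -334.4  227.2] rot [-3.139 -0.004 -1.279] F [-0.1 -0.9 -0.6] grip 12.0
tool shift mm [-191.8 -151.1    2.8] shares [-4.794 -3.778  0.07 ] turn deg [-0.22 -0.2  29.72] shares [-0.045 -0.039  5.945]
per row n 17 t [-0.331 -0.149  0.004] w [-0.003 -0.002  0.35 ]
```

>>> drive_tool([
  {"hand": 1, "tx": -0.331, "ty": -0.149, "tz": 0.004, "wx": 0, "wy": 0, "wz": 0.35},
  {"hand": 1, "tx": -0.331, "ty": -0.149, "tz": 0.004, "wx": 0, "wy": 0, "wz": 0.35},
  {"hand": 1, "tx": -0.331, "ty": -0.149, "tz": 0.004, "wx": 0, "wy": 0, "wz": 0.35},
  {"hand": 1, "tx": -0.331, "ty": -0.149, "tz": 0.004, "wx": 0, "wy": 0, "wz": 0.35},
  {"hand": 1, "tx": -0.331, "ty": -0.149, "tz": 0.004, "wx": 0, "wy": 0, "wz": 0.35},
  {"hand": 1, "tx": -0.331, "ty": -0.149, "tz": 0.004, "wx": 0, "wy": 0, "wz": 0.35},
  {"hand": 1, "tx": -0.331, "ty": -0.149, "tz": 0.004, "wx": 0, "wy": 0, "wz": 0.35},
  {"hand": 1, "tx": -0.331, "ty": -0.149, "tz": 0.004, "wx": 0, "wy": 0, "wz": 0.35},
  {"hand": 1, "tx": -0.331, "ty": -0.149, "tz": 0.004, "wx": 0, "wy": 0, "wz": 0.35},
  {"hand": 1, "tx": -0.331, "ty": -0.149, "tz": 0.004, "wx": 0, "wy": 0, "wz": 0.35},
  {"hand": 1, "tx": -0.331, "ty": -0.149, "tz": 0.004, "wx": 0, "wy": 0, "wz": 0.35},
  {"hand": 1, "tx": -0.331, "ty": -0.149, "tz": 0.004, "wx": 0, "wy": 0, "wz": 0.35},
  {"hand": 1, "tx": -0.331, "ty": -0.149, "tz": 0.004, "wx": 0, "wy": 0, "wz": 0.35},
  {"hand": 1, "tx": -0.331, "ty": -0.149, "tz": 0.004, "wx": 0, "wy": 0, "wz": 0.35},
  {"hand": 1, "tx": -0.331, "ty": -0.149, "tz": 0.004, "wx": 0, "wy": 0, "wz": 0.35},
  {"hand": 1, "tx": -0.331, "ty": -0.149, "tz": 0.004, "wx": 0, "wy": 0, "wz": 0.35},
  {"hand": 1, "tx": -0.331, "ty": -0.149, "tz": 0.004, "wx": 0, "wy": 0, "wz": 0.35},
  {"hand": 1, "tx": 0, "ty": 0, "tz": 0, "wx": 0, "wy": 0, "wz": 0},
  {"hand": 1, "tx": 0, "ty": 0, "tz": 0, "wx": 0, "wy": 0, "wz": 0},
  {"hand": 1, "tx": 0, "ty": 0, "tz": 0, "wx": 0, "wy": 0, "wz": 0},
])

```text
time: 7.83
tool_pos: [589.1, -107.1, 220.8]
tcp_rot: [3.141, -0.0, -1.798]
contact_force: [-0.6, -0.2, -0.6]
grip_width: 11.6
```

```bash
python3 - <<'E'
from h import *
need([590.4,-107.3,224],[np.pi,0,-1.798])
K,r,t=cam('wrist'); np.savez('c3.npz',K=K,r=r,t=t)
cv2.imwrite('pics/w3.png',capture('wrist')[:,:,::-1])
cv2.imwrite('pics/s3.png',capture('scene')[:,:,::-1])
crop("pics/s3.png","pics/s3a.png",260,160,120,180,4)
crop("pics/w3.png","pics/w3a.png",240,130,160,140,5)
E
```

```text
t 7.83 pos [ 589.1 -107.1  220.8] rot [ 3.141 -0.    -1.798] F [-0.6 -0.2 -0.6] grip 11.6
tool shift mm [-0.1 -1.3 -3.2] shares [-0.003 -0.033 -0.081] turn deg [ 0.05 -0.02  0.01] shares [ 0.01  -0.003  0.003]
```

View pics/w3.png

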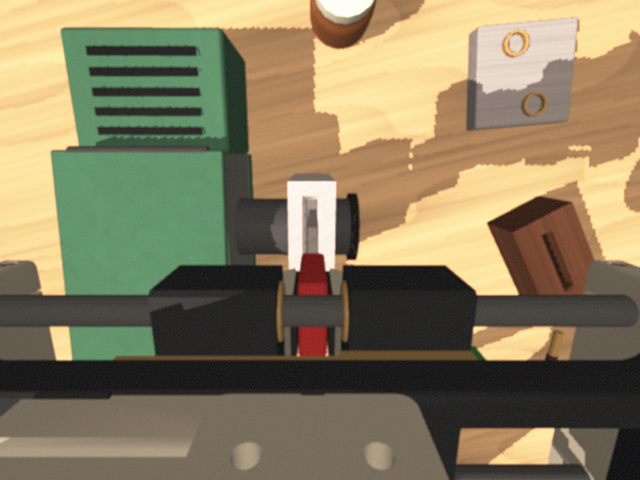

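View pics/s3a.png

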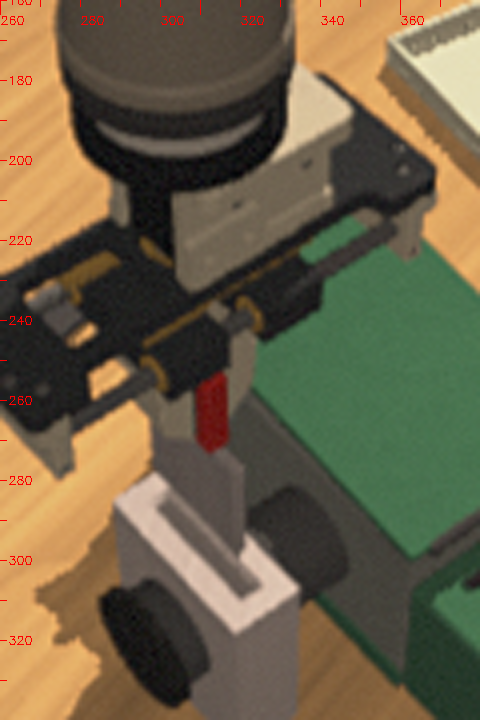

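View pics/w3a.png

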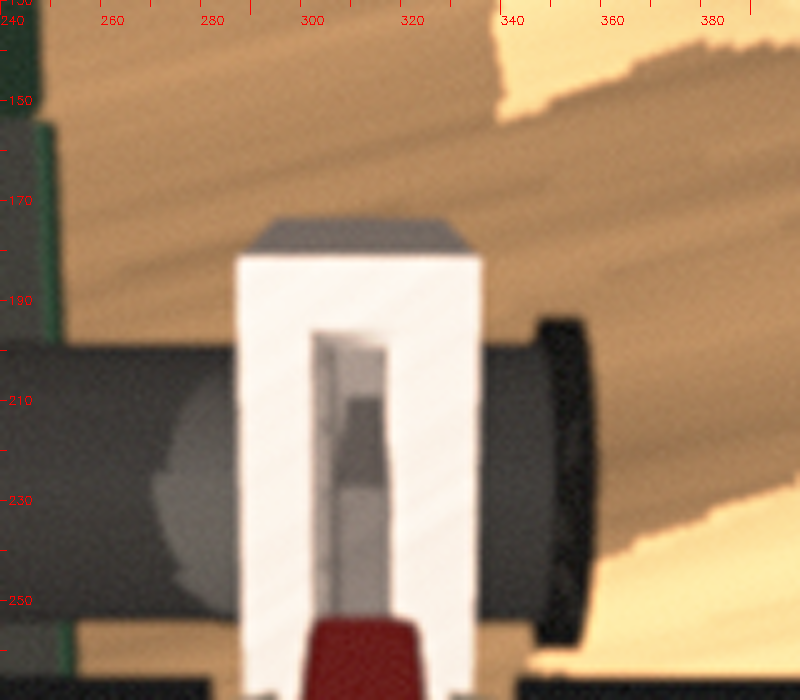

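```bash
python3 - <<'E'
from h import *
f=np.load('c3.npz'); c=(f['K'],f['r'],f['t'])
a=back('wrist',(287.4,181),110,c);b=back('wrist',(336.4,181),110,c); print(a,b,np.linalg.norm(a-b))
yaw=-.228; ex=np.array([np.cos(yaw),np.sin(yaw),0])
d=b-a; print('yaw from edge',np.arctan2(d[1],d[0])+np.pi/2)
print('centre', (a+b)/2-45*ex)
s=(back('wrist',(302.4,196.4),110,c)+back('wrist',(321.5,196.4),110,c))/2
print('slot end->centre', s-34.5*ex)
need([590.4,-107.3,224],[np.pi,0,-1.798])
E
```

```text
[638.41205905 -99.37768104 110.        ] [ 630.14983477 -135.04410622  110.        ] 36.61090322619555
yaw from edge -0.2276375007829401
centre [ 590.4455288  -107.03955551  110.        ]
slot end->centre [ 589.4617186  -106.85135421  110.        ]
t 7.93 pos [ 589.1 -107.5  221. ] rot [ 3.141 -0.    -1.799] F [ 0.3  0.3 -1.1] grip 11.8
tool shift mm [-0.5 -1.2 -3. ] shares [-0.011 -0.03  -0.076] turn deg [ 0.02 -0.01 -0.05] shares [ 0.004 -0.001 -0.01 ]
```

>>> drive_tool([
  {"hand": 1, "tx": -0.005, "ty": -0.02, "tz": 0.2, "wx": 0, "wy": 0, "wz": 0},
  {"hand": 1, "tx": 0, "ty": 0, "tz": 0.25, "wx": 0, "wy": 0, "wz": 0},
  {"hand": 1, "tx": 0, "ty": 0, "tz": 0.15, "wx": 0, "wy": 0, "wz": 0},
  {"hand": 1, "tx": 0, "ty": 0, "tz": 0.1, "wx": 0, "wy": 0, "wz": 0},
  {"hand": 1, "tx": 0, "ty": 0, "tz": 0.1, "wx": 0, "wy": 0, "wz": 0},
  {"hand": 1, "tx": 0, "ty": 0, "tz": 0.1, "wx": 0, "wy": 0, "wz": 0},
  {"hand": 1, "tx": 0, "ty": 0, "tz": 0, "wx": 0, "wy": 0, "wz": 0},
])

```text
time: 8.52
tool_pos: [590.0, -106.6, 184.0]
tcp_rot: [3.14, 0.0, -1.798]
contact_force: [-0.8, 0.9, -1.0]
grip_width: 11.8
```

>>> drive_tool([
  {"hand": 1, "tx": 0, "ty": 0, "tz": 0.15, "wx": 0, "wy": 0, "wz": 0},
  {"hand": 1, "tx": 0, "ty": 0, "tz": 0.2, "wx": 0, "wy": 0, "wz": 0},
  {"hand": 1, "tx": 0, "ty": 0, "tz": 0.2, "wx": 0, "wy": 0, "wz": 0},
  {"hand": 1, "tx": 0, "ty": 0, "tz": 0.2, "wx": 0, "wy": 0, "wz": 0},
  {"hand": 1, "tx": 0, "ty": 0, "tz": 0.2, "wx": 0, "wy": 0, "wz": 0},
  {"hand": 1, "tx": 0, "ty": 0, "tz": 0.1, "wx": 0, "wy": 0, "wz": 0},
  {"hand": 1, "tx": 0, "ty": 0, "tz": 0.1, "wx": 0, "wy": 0, "wz": 0},
  {"hand": 1, "tx": 0, "ty": 0, "tz": 0, "wx": 0, "wy": 0, "wz": 0},
])

```text
time: 9.18
tool_pos: [590.0, -106.6, 138.0]
tcp_rot: [3.14, 0.0, -1.799]
contact_force: [-0.7, 0.6, -0.9]
grip_width: 11.7
```

>>> drive_tool([
  {"hand": 1, "tx": 0, "ty": 0, "tz": 0.05, "wx": 0, "wy": 0, "wz": 0},
  {"hand": 1, "tx": 0, "ty": 0, "tz": 0.05, "wx": 0, "wy": 0, "wz": 0},
  {"hand": 1, "tx": 0, "ty": 0, "tz": 0, "wx": 0, "wy": 0, "wz": 0},
])

```text
time: 9.43
tool_pos: [590.4, -106.7, 134.9]
tcp_rot: [-3.142, 0.0, -1.798]
contact_force: [0.0, -0.1, -1.1]
grip_width: 12.0
```

>>> drive_tool([
  {"hand": 1, "tx": 0, "ty": 0, "tz": 0.04, "wx": 0, "wy": 0, "wz": 0},
  {"hand": 0.5, "tx": 0, "ty": 0, "tz": 0, "wx": 0, "wy": 0, "wz": 0},
  {"hand": 0.2, "tx": 0, "ty": 0, "tz": 0, "wx": 0, "wy": 0, "wz": 0},
  {"hand": 0.2, "tx": 0, "ty": 0, "tz": 0, "wx": 0, "wy": 0, "wz": 0},
  {"hand": 0.2, "tx": 0, "ty": 0, "tz": 0, "wx": 0, "wy": 0, "wz": 0},
])

```text
time: 9.85
tool_pos: [590.5, -106.7, 133.6]
tcp_rot: [-3.141, 0.0, -1.799]
contact_force: [-0.4, -0.1, 0.6]
grip_width: 33.8
```

>>> drive_tool([
  {"hand": 0.2, "tx": 0, "ty": 0, "tz": -0.3, "wx": 0, "wy": 0, "wz": 0},
  {"hand": 0.2, "tx": 0, "ty": 0, "tz": -0.7, "wx": 0, "wy": 0, "wz": 0},
  {"hand": 0.2, "tx": 0, "ty": 0, "tz": -0.8, "wx": 0, "wy": 0, "wz": 0},
  {"hand": 0.2, "tx": 0, "ty": 0, "tz": -0.8, "wx": 0, "wy": 0, "wz": 0},
  {"hand": 0.2, "tx": 0, "ty": 0, "tz": -0.8, "wx": 0, "wy": 0, "wz": 0},
  {"hand": 0.2, "tx": 0, "ty": 0, "tz": -0.4, "wx": 0, "wy": 0, "wz": 0},
  {"hand": 0.2, "tx": 0, "ty": 0, "tz": 0, "wx": 0, "wy": 0, "wz": 0},
  {"hand": 0.2, "tx": 0, "ty": 0, "tz": 0, "wx": 0, "wy": 0, "wz": 0},
])

```text
time: 10.52
tool_pos: [590.6, -106.8, 286.1]
tcp_rot: [-3.14, -0.0, -1.798]
contact_force: [0.1, -0.0, -0.7]
grip_width: 36.6
```

```bash
python3 - <<'E'
from h import *
need([503.5,41,270],[np.pi,0,-.23])
K,r,t=cam('wrist'); np.savez('c4.npz',K=K,r=r,t=t)
cv2.imwrite('pics/w4.png',capture('wrist')[:,:,::-1])
cv2.imwrite('pics/s4.png',capture('scene')[:,:,::-1])
crop("pics/s4.png","pics/s4a.png",260,160,120,180,4)
E
```

```text
t 10.52 pos [ 590.6 -106.8  286.1] rot [-3.14  -0.    -1.798] F [ 0.1 -0.  -0.7] grip 36.6
tool shift mm [-124.3  118.3   15.9] shares [-3.108  2.957  0.397] turn deg [ -0.09  -0.1  -89.87] shares [ -0.018  -0.019 -17.974]
```

View pics/w4.png

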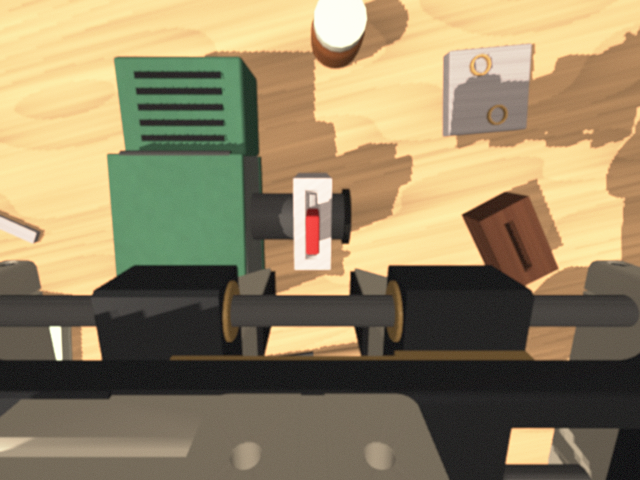

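View pics/s4a.png

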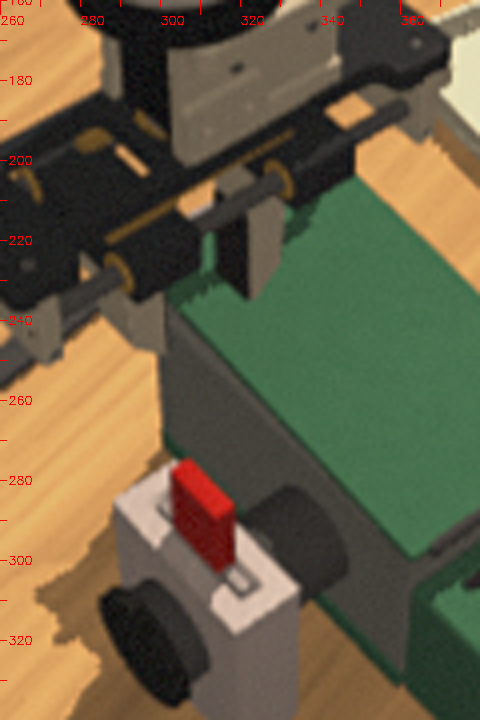

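```bash
python3 - <<'E'
from h import *
yaw=-.228;c,s=np.cos(yaw),np.sin(yaw);R=np.array([[c,-s],[s,c]])
G=np.array([590.4,-107.0]); H=G-R@[30,-125]; print('H',H)
w=lambda x,y,z:[*(H+R@[x,y]),z]
for z in (154,158,170):
  A=[w(30+a,-125+b,z) for a,b in [(-17,-6),(-17,6),(17,6),(17,-6)]]
  print(z,((proj('scene',A)-[260,160])*4).round(0).tolist())
for a in (0,.05,.1,.15):
  P=[]
  for r,y,h in [(185,40,37),(185,-40,37),(202,-62,7),(202,62,7)]:
    P.append(w(95-r*np.cos(a)+h*np.sin(a),y,110+h*np.cos(a)+r*np.sin(a)))
  print(a,np.round(P[0],1)/2+np.round(P[1],1)/2,'top',((proj('top',P)-[260,140])*4).round().tolist(),'scene',((proj('scene',P)-[270,180])*3).round().tolist())
E
```

```text
H [589.43010494  21.54594238]
154 [[165.0, 467.0], [187.0, 452.0], [236.0, 502.0], [213.0, 517.0]]
158 [[164.0, 461.0], [187.0, 447.0], [236.0, 497.0], [213.0, 512.0]]
170 [[163.0, 445.0], [186.0, 430.0], [235.0, 480.0], [213.0, 495.0]]
0 [501.75  41.9  147.  ] top [[91.0, 419.0], [224.0, 457.0], [251.0, 505.0], [50.0, 447.0]] scene [[206.0, 65.0], [110.0, 122.0], [69.0, 154.0], [214.0, 68.0]]
0.05 [503.75  41.45 156.2 ] top [[91.0, 412.0], [225.0, 451.0], [252.0, 501.0], [49.0, 442.0]] scene [[208.0, 57.0], [112.0, 114.0], [69.0, 144.0], [215.0, 58.0]]
0.1 [506.25  40.85 165.3 ] top [[91.0, 405.0], [226.0, 443.0], [253.0, 496.0], [48.0, 437.0]] scene [[211.0, 49.0], [114.0, 106.0], [69.0, 135.0], [216.0, 48.0]]
0.15 [509.15  40.15 174.2 ] top [[92.0, 396.0], [227.0, 435.0], [254.0, 490.0], [47.0, 431.0]] scene [[214.0, 42.0], [116.0, 99.0], [70.0, 126.0], [218.0, 39.0]]
```

```bash
python3 - <<'E'
from h import *
plan([506,41,270],[np.pi,0,-.228],20)
E
```

```text
t 10.62 pos [ 589.8 -106.6  283.9] rot [ 3.139  0.    -1.799] F [ 0.  -0.3  0.3] grip 36.5
tool shift mm [-124.8  114.9   14.2] shares [-3.121  2.873  0.356] turn deg [  0.1    0.13 -89.99] shares [  0.02    0.026 -17.997]
per row n 20 t [-0.236 -0.     0.017] w [ 0.001  0.001 -0.9  ]
```

>>> drive_tool([
  {"hand": 0.2, "tx": -0.236, "ty": 0, "tz": 0.017, "wx": 0, "wy": 0, "wz": -0.9},
  {"hand": 0.2, "tx": -0.236, "ty": 0, "tz": 0.017, "wx": 0, "wy": 0, "wz": -0.9},
  {"hand": 0.2, "tx": -0.236, "ty": 0, "tz": 0.017, "wx": 0, "wy": 0, "wz": -0.9},
  {"hand": 0.2, "tx": -0.236, "ty": 0, "tz": 0.017, "wx": 0, "wy": 0, "wz": -0.9},
  {"hand": 0.2, "tx": -0.236, "ty": 0, "tz": 0.017, "wx": 0, "wy": 0, "wz": -0.9},
  {"hand": 0.2, "tx": -0.236, "ty": 0, "tz": 0.017, "wx": 0, "wy": 0, "wz": -0.9},
  {"hand": 0.2, "tx": -0.236, "ty": 0, "tz": 0.017, "wx": 0, "wy": 0, "wz": -0.9},
  {"hand": 0.2, "tx": -0.236, "ty": 0, "tz": 0.017, "wx": 0, "wy": 0, "wz": -0.9},
  {"hand": 0.2, "tx": -0.236, "ty": 0, "tz": 0.017, "wx": 0, "wy": 0, "wz": -0.9},
  {"hand": 0.2, "tx": -0.236, "ty": 0, "tz": 0.017, "wx": 0, "wy": 0, "wz": -0.9},
  {"hand": 0.2, "tx": -0.236, "ty": 0, "tz": 0.017, "wx": 0, "wy": 0, "wz": -0.9},
  {"hand": 0.2, "tx": -0.236, "ty": 0, "tz": 0.017, "wx": 0, "wy": 0, "wz": -0.9},
  {"hand": 0.2, "tx": -0.236, "ty": 0, "tz": 0.017, "wx": 0, "wy": 0, "wz": -0.9},
  {"hand": 0.2, "tx": -0.236, "ty": 0, "tz": 0.017, "wx": 0, "wy": 0, "wz": -0.9},
  {"hand": 0.2, "tx": -0.236, "ty": 0, "tz": 0.017, "wx": 0, "wy": 0, "wz": -0.9},
  {"hand": 0.2, "tx": -0.236, "ty": 0, "tz": 0.017, "wx": 0, "wy": 0, "wz": -0.9},
  {"hand": 0.2, "tx": -0.236, "ty": 0, "tz": 0.017, "wx": 0, "wy": 0, "wz": -0.9},
  {"hand": 0.2, "tx": -0.236, "ty": 0, "tz": 0.017, "wx": 0, "wy": 0, "wz": -0.9},
  {"hand": 0.2, "tx": -0.236, "ty": 0, "tz": 0.017, "wx": 0, "wy": 0, "wz": -0.9},
  {"hand": 0.2, "tx": -0.236, "ty": 0, "tz": 0.017, "wx": 0, "wy": 0, "wz": -0.9},
])

```text
time: 12.28
tool_pos: [505.0, 41.3, 270.0]
tcp_rot: [3.141, 0.003, -0.224]
contact_force: [0.2, 0.3, -0.1]
grip_width: 36.7
```

>>> drive_tool([
  {"hand": 0.2, "tx": 0, "ty": 0, "tz": 0, "wx": 0, "wy": 0, "wz": 0},
  {"hand": 0.2, "tx": 0, "ty": 0, "tz": 0, "wx": 0, "wy": 0, "wz": 0},
])

```text
time: 12.45
tool_pos: [505.7, 41.0, 270.8]
tcp_rot: [3.141, 0.002, -0.23]
contact_force: [0.8, 0.3, 0.0]
grip_width: 36.3
```

```bash
python3 - <<'E'
from h import *
need([506,41,270],[np.pi,0,-.228])
K,r,t=cam('wrist'); np.savez('c5.npz',K=K,r=r,t=t)
cv2.imwrite('pics/w5.png',capture('wrist')[:,:,::-1])
yaw=-.228;c,s=np.cos(yaw),np.sin(yaw);R=np.array([[c,-s],[s,c]]); H=np.array([589.43,21.55])
w=lambda x,y,z:[*(H+R@[x,y]),z]
for a in (0,.05,.1,.15):
  P=[]
  for r_,y,h in [(185,40,37),(185,0,37),(185,-40,37),(202,-62,7),(202,62,7)]:
    P.append(w(95-r_*np.cos(a)+h*np.sin(a),y,110+h*np.cos(a)+r_*np.sin(a)))
  print(a,proj('wrist',P,(K,r,t)).round(1).tolist())
E
```

```text
t 12.45 pos [505.7  41.  270.8] rot [ 3.141e+00  2.000e-03 -2.300e-01] F [0.8 0.3 0. ] grip 36.3
tool shift mm [ 0.3 -0.1  0.8] shares [ 0.007 -0.001  0.02 ] turn deg [ 0.01  0.11 -0.1 ] shares [ 0.003  0.021 -0.021]
0 [[306.7, 187.3], [307.0, 236.6], [307.3, 282.5], [290.0, 292.6], [287.4, 158.3]]
0.05 [[309.2, 188.5], [309.4, 239.3], [309.6, 286.6], [290.0, 296.9], [287.2, 158.4]]
0.1 [[312.5, 189.7], [312.6, 242.2], [312.7, 290.9], [290.5, 301.6], [287.6, 158.5]]
0.15 [[316.7, 191.0], [316.6, 245.3], [316.6, 295.5], [291.6, 306.5], [288.8, 158.7]]
```

View pics/w5.png

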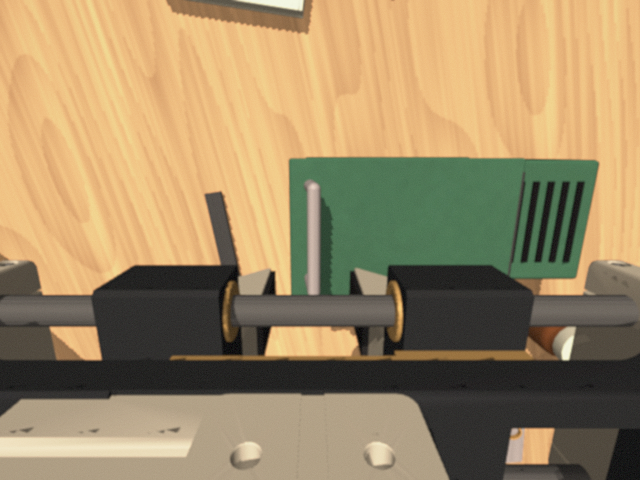

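>>> drive_tool([
  {"hand": 0.2, "tx": 0.02, "ty": 0, "tz": 0.4, "wx": 0, "wy": 0, "wz": 0},
  {"hand": 0.2, "tx": 0, "ty": 0, "tz": 0.6, "wx": 0, "wy": 0, "wz": 0},
  {"hand": 0.2, "tx": 0, "ty": 0, "tz": 0.6, "wx": 0, "wy": 0, "wz": 0},
  {"hand": 0.2, "tx": 0, "ty": 0, "tz": 0.4, "wx": 0, "wy": 0, "wz": 0},
  {"hand": 0.2, "tx": 0, "ty": 0, "tz": 0.3, "wx": 0, "wy": 0, "wz": 0},
  {"hand": 0.2, "tx": 0, "ty": 0, "tz": 0.2, "wx": 0, "wy": 0, "wz": 0},
  {"hand": 0.2, "tx": 0, "ty": 0, "tz": 0.05, "wx": 0, "wy": 0, "wz": 0},
  {"hand": 0.2, "tx": 0, "ty": 0, "tz": 0, "wx": 0, "wy": 0, "wz": 0},
])

```text
time: 13.17
tool_pos: [507.0, 40.6, 169.3]
tcp_rot: [3.142, 0.001, -0.229]
contact_force: [0.1, -0.6, 0.6]
grip_width: 36.9
```

```bash
python3 - <<'E'
from h import *
need([506.5,40.8,168.5],[np.pi,0,-.228])
cv2.imwrite('pics/s6.png',capture('scene')[:,:,::-1])
crop("pics/s6.png","pics/s6a.png",260,120,160,150,5)
E
```

```text
t 13.17 pos [507.   40.6 169.3] rot [ 3.142e+00  1.000e-03 -2.290e-01] F [ 0.1 -0.6  0.6] grip 36.9
tool shift mm [-0.6 -0.   0.8] shares [-0.014 -0.001  0.02 ] turn deg [ 0.    0.06 -0.04] shares [ 0.001  0.011 -0.009]
```

View pics/s6a.png

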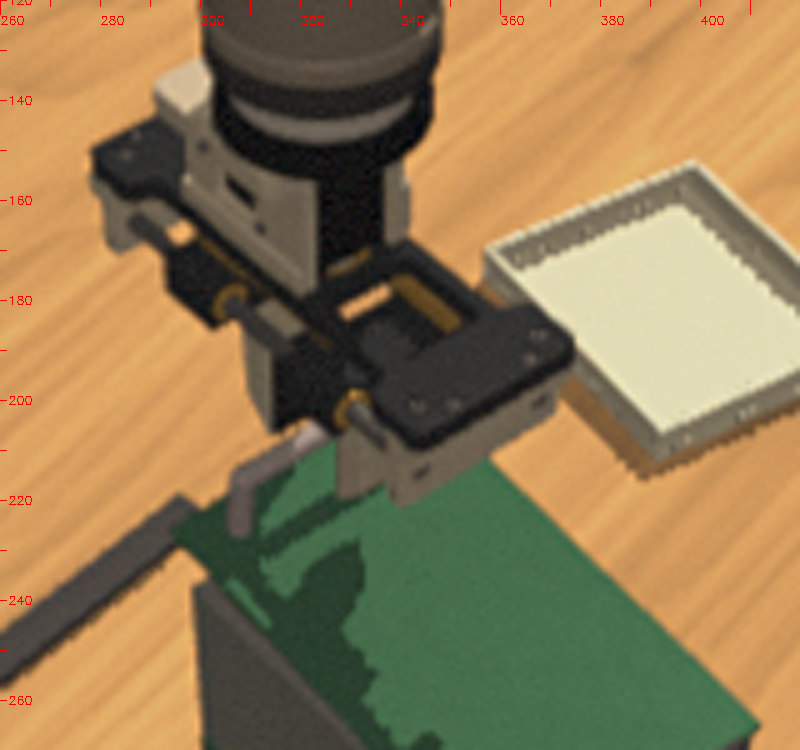

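>>> drive_tool([
  {"hand": 1, "tx": 0, "ty": 0, "tz": 0, "wx": 0, "wy": 0, "wz": 0},
  {"hand": 1, "tx": 0, "ty": 0, "tz": 0, "wx": 0, "wy": 0, "wz": 0},
  {"hand": 1, "tx": 0, "ty": 0, "tz": 0, "wx": 0, "wy": 0, "wz": 0},
  {"hand": 1, "tx": 0, "ty": 0, "tz": 0, "wx": 0, "wy": 0, "wz": 0},
  {"hand": 1, "tx": 0, "ty": 0, "tz": 0, "wx": 0, "wy": 0, "wz": 0},
  {"hand": 1, "tx": 0, "ty": 0, "tz": 0, "wx": 0, "wy": 0, "wz": 0},
])

```text
time: 13.72
tool_pos: [506.2, 41.0, 169.9]
tcp_rot: [-3.142, 0.002, -0.228]
contact_force: [-3.8, 0.9, 2.8]
grip_width: 8.7
```

```bash
python3 - <<'E'
from h import *
need([506.5,40.8,168.5],[np.pi,0,-.228])
a=np.linspace(.11,1.69,17); r,h=185,37
X=95-r*np.cos(a)+h*np.sin(a); Z=110+h*np.cos(a)+r*np.sin(a)
for i in range(16): print(round(a[i+1],2),'tx %.2f tz %.2f'%((X[i+1]-X[i])/40,-(Z[i+1]-Z[i])/40))
E
```

```text
t 13.72 pos [506.2  41.  169.9] rot [-3.142e+00  2.000e-03 -2.280e-01] F [-3.8  0.9  2.8] grip 8.7
tool shift mm [0.3 0.1 1.4] shares [0.008 0.002 0.034] turn deg [-0.    0.09  0.02] shares [-0.001  0.017  0.004]
0.21 tx 0.16 tz -0.44
0.31 tx 0.20 tz -0.42
0.41 tx 0.25 tz -0.40
0.5 tx 0.28 tz -0.37
0.6 tx 0.32 tz -0.34
0.7 tx 0.35 tz -0.31
0.8 tx 0.38 tz -0.27
0.9 tx 0.40 tz -0.23
1.0 tx 0.42 tz -0.19
1.1 tx 0.44 tz -0.15
1.2 tx 0.45 tz -0.10
1.3 tx 0.46 tz -0.06
1.39 tx 0.47 tz -0.01
1.49 tx 0.46 tz 0.03
1.59 tx 0.46 tz 0.08
1.69 tx 0.45 tz 0.12
```

>>> drive_tool([
  {"hand": 0.5, "tx": 0, "ty": 0, "tz": 0, "wx": 0, "wy": 0, "wz": 0},
  {"hand": 0.5, "tx": 0, "ty": 0, "tz": 0, "wx": 0, "wy": 0, "wz": 0},
  {"hand": 0.5, "tx": 0, "ty": 0, "tz": 0.1, "wx": 0, "wy": 0, "wz": 0},
  {"hand": 0.5, "tx": 0, "ty": 0, "tz": 0.1, "wx": 0, "wy": 0, "wz": 0},
  {"hand": 0.5, "tx": 0, "ty": 0, "tz": 0, "wx": 0, "wy": 0, "wz": 0},
])

```text
time: 14.13
tool_pos: [506.6, 40.7, 160.8]
tcp_rot: [3.141, 0.001, -0.228]
contact_force: [-0.5, 0.4, 0.0]
grip_width: 22.8
```

```bash
python3 - <<'E'
from h import *
need([506.5,40.8,161],[np.pi,0,-.228])
cv2.imwrite('pics/w6.png',capture('wrist')[:,:,::-1])
crop("pics/w6.png","pics/w6a.png",220,150,190,150,4)
E
```

```text
t 14.13 pos [506.6  40.7 160.8] rot [ 3.141e+00  1.000e-03 -2.280e-01] F [-0.5  0.4  0. ] grip 22.8
tool shift mm [-0.1 -0.  -0.2] shares [-0.003 -0.001 -0.005] turn deg [0.01 0.07 0.01] shares [0.002 0.014 0.003]
```

View pics/w6a.png

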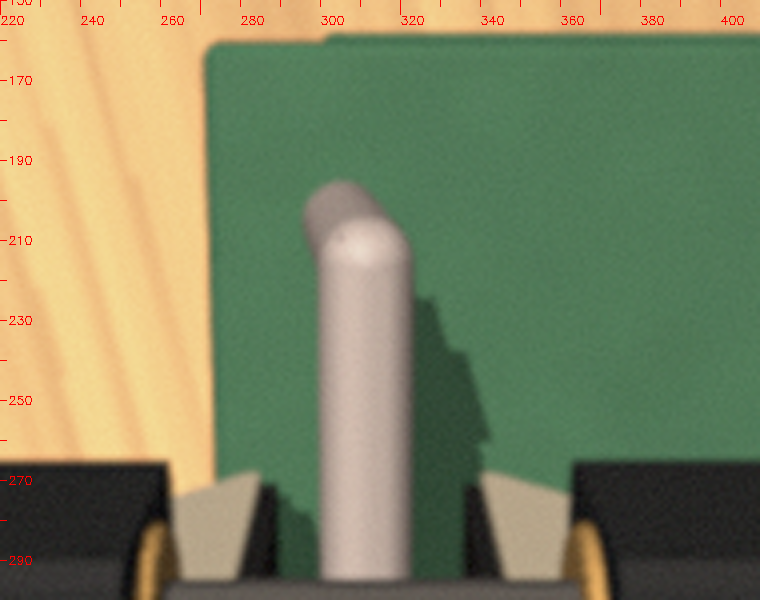

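>>> drive_tool([
  {"hand": 1, "tx": -0.02, "ty": 0, "tz": 0, "wx": 0, "wy": 0, "wz": 0},
  {"hand": 1, "tx": 0, "ty": 0, "tz": 0, "wx": 0, "wy": 0, "wz": 0},
  {"hand": 1, "tx": 0, "ty": 0, "tz": 0, "wx": 0, "wy": 0, "wz": 0},
  {"hand": 1, "tx": 0, "ty": 0, "tz": 0, "wx": 0, "wy": 0, "wz": 0},
  {"hand": 1, "tx": 0, "ty": 0, "tz": 0, "wx": 0, "wy": 0, "wz": 0},
])

```text
time: 14.6
tool_pos: [506.1, 41.0, 161.9]
tcp_rot: [-3.141, -0.0, -0.228]
contact_force: [-1.4, 1.3, 0.4]
grip_width: 9.3
```

>>> drive_tool([
  {"hand": 1, "tx": 0, "ty": 0, "tz": 0, "wx": 0, "wy": 0, "wz": 0},
  {"hand": 1, "tx": 0.08, "ty": 0, "tz": -0.22, "wx": 0, "wy": 0, "wz": 0},
  {"hand": 1, "tx": 0.08, "ty": 0, "tz": -0.22, "wx": 0, "wy": 0, "wz": 0},
  {"hand": 1, "tx": 0.1, "ty": 0, "tz": -0.21, "wx": 0, "wy": 0, "wz": 0},
  {"hand": 1, "tx": 0.1, "ty": 0, "tz": -0.21, "wx": 0, "wy": 0, "wz": 0},
  {"hand": 1, "tx": 0, "ty": 0, "tz": 0, "wx": 0, "wy": 0, "wz": 0},
])

```text
time: 15.1
tool_pos: [520.9, 37.5, 198.0]
tcp_rot: [-3.141, -0.001, -0.228]
contact_force: [-3.7, 0.7, 3.2]
grip_width: 8.9
```

```bash
python3 - <<'E'
from h import *
need([506.5,40.8,161],[np.pi,0,-.228])
cv2.imwrite('pics/s7.png',capture('scene')[:,:,::-1])
crop("pics/s7.png","pics/s7a.png",260,100,190,170,4)
E
```

```text
t 15.1 pos [520.9  37.5 198. ] rot [-3.141e+00 -1.000e-03 -2.280e-01] F [-3.7  0.7  3.2] grip 8.9
tool shift mm [-14.8   0.   36.9] shares [-0.371  0.001  0.924] turn deg [-0.01 -0.08  0.01] shares [-0.002 -0.015  0.002]
```

View pics/s7a.png

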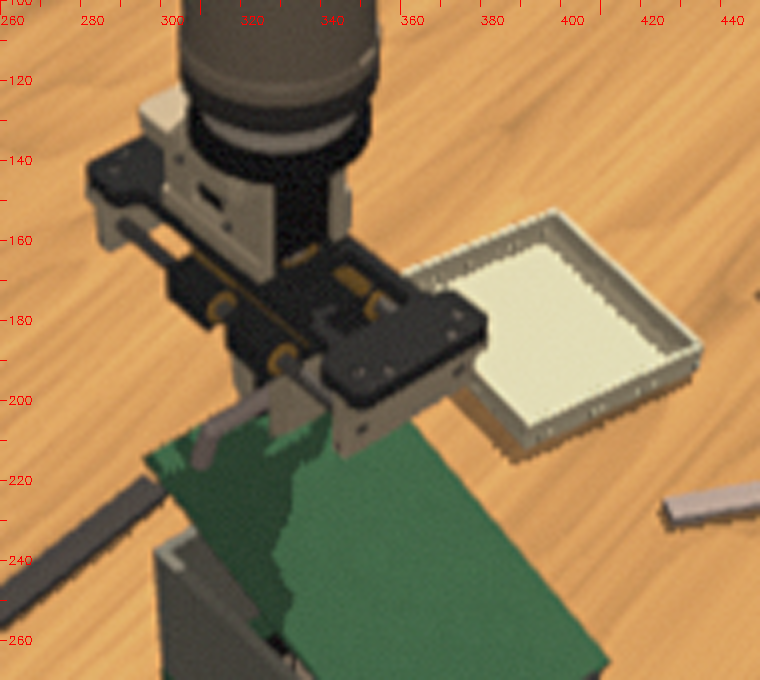

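>>> drive_tool([
  {"hand": 1, "tx": 0.12, "ty": 0, "tz": -0.2, "wx": 0, "wy": 0, "wz": 0},
  {"hand": 1, "tx": 0.13, "ty": 0, "tz": -0.2, "wx": 0, "wy": 0, "wz": 0},
  {"hand": 1, "tx": 0.14, "ty": 0, "tz": -0.19, "wx": 0, "wy": 0, "wz": 0},
  {"hand": 1, "tx": 0.14, "ty": 0, "tz": -0.18, "wx": 0, "wy": 0, "wz": 0},
  {"hand": 1, "tx": 0.16, "ty": 0, "tz": -0.17, "wx": 0, "wy": 0, "wz": 0},
  {"hand": 1, "tx": 0.16, "ty": 0, "tz": -0.17, "wx": 0, "wy": 0, "wz": 0},
  {"hand": 1, "tx": 0.17, "ty": 0, "tz": -0.16, "wx": 0, "wy": 0, "wz": 0},
  {"hand": 1, "tx": 0.18, "ty": 0, "tz": -0.15, "wx": 0, "wy": 0, "wz": 0},
  {"hand": 1, "tx": 0.19, "ty": 0, "tz": -0.14, "wx": 0, "wy": 0, "wz": 0},
  {"hand": 1, "tx": 0.19, "ty": 0, "tz": -0.13, "wx": 0, "wy": 0, "wz": 0},
  {"hand": 1, "tx": 0, "ty": 0, "tz": 0, "wx": 0, "wy": 0, "wz": 0},
])

```text
time: 16.07
tool_pos: [581.8, 23.3, 266.8]
tcp_rot: [-3.142, -0.001, -0.228]
contact_force: [-9.8, 0.6, 14.0]
grip_width: 9.0
```

```bash
python3 - <<'E'
from h import *
need([506.5,40.8,161],[np.pi,0,-.228])
cv2.imwrite('pics/s8.png',capture('scene')[:,:,::-1])
crop("pics/s8.png","pics/s8a.png",280,60,190,190,4)
H=np.array([589.43,21.55]);yaw=-.228; ex=np.array([np.cos(yaw),np.sin(yaw)])
o=get_obs()['tool_pos']; x=(o[:2]-H)@ex; print('local x',x, 'angle if bar at tcp', np.arctan2(o[2]+4-110,95-x)-np.arctan2(37,185), np.hypot(o[2]+4-110,95-x))
E
```

```text
t 16.07 pos [581.8  23.3 266.8] rot [-3.142e+00 -1.000e-03 -2.280e-01] F [-9.8  0.6 14. ] grip 9.0
tool shift mm [-7.730e+01 -1.000e-01  1.057e+02] shares [-1.934e+00 -1.000e-03  2.643e+00] turn deg [-0.   -0.04  0.02] shares [-0.001 -0.008  0.005]
local x -7.897573051825897 angle if bar at tcp 0.8040747550272195 190.88174793327923
```

View pics/s8a.png

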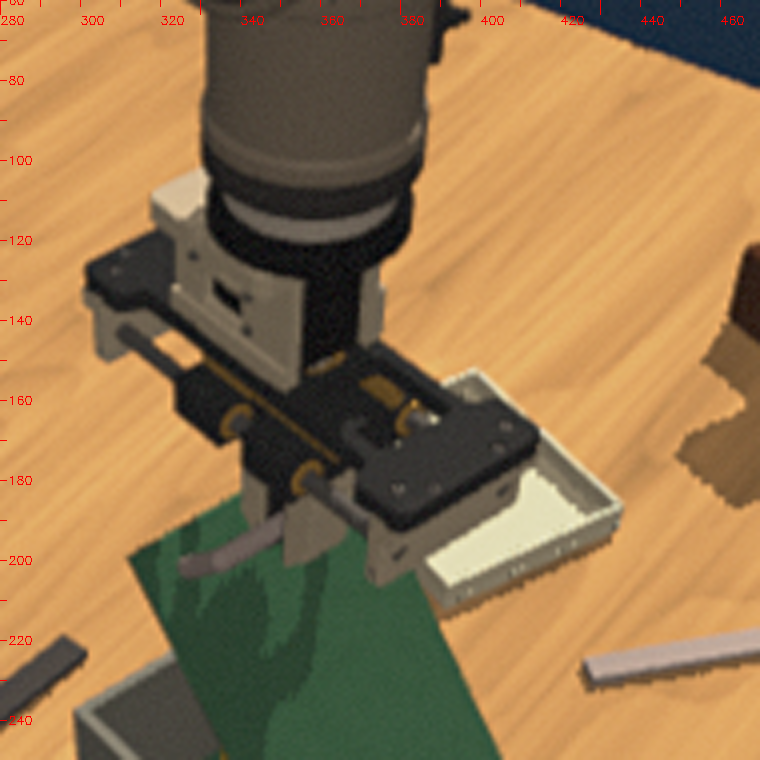

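>>> drive_tool([
  {"hand": 1, "tx": -0.04, "ty": 0, "tz": -0.06, "wx": 0, "wy": 0, "wz": 0},
  {"hand": 1, "tx": 0, "ty": 0, "tz": 0, "wx": 0, "wy": 0, "wz": 0},
])

```text
time: 16.28
tool_pos: [581.2, 23.4, 266.6]
tcp_rot: [-3.141, -0.003, -0.228]
contact_force: [3.1, -0.5, -2.6]
grip_width: 8.7
```

>>> drive_tool([
  {"hand": 1, "tx": 0.19, "ty": 0, "tz": -0.13, "wx": 0, "wy": 0, "wz": 0},
  {"hand": 1, "tx": 0.2, "ty": 0, "tz": -0.12, "wx": 0, "wy": 0, "wz": 0},
  {"hand": 1, "tx": 0.2, "ty": 0, "tz": -0.11, "wx": 0, "wy": 0, "wz": 0},
  {"hand": 1, "tx": 0.21, "ty": 0, "tz": -0.1, "wx": 0, "wy": 0, "wz": 0},
  {"hand": 1, "tx": 0, "ty": 0, "tz": 0, "wx": 0, "wy": 0, "wz": 0},
])

```text
time: 16.7
tool_pos: [612.3, 16.1, 284.2]
tcp_rot: [3.141, 0.0, -0.228]
contact_force: [2.2, -0.6, -3.1]
grip_width: 8.9
```

>>> drive_tool([
  {"hand": 1, "tx": 0.21, "ty": 0, "tz": -0.09, "wx": 0, "wy": 0, "wz": 0},
  {"hand": 1, "tx": 0.22, "ty": 0, "tz": -0.07, "wx": 0, "wy": 0, "wz": 0},
  {"hand": 1, "tx": 0.22, "ty": 0, "tz": -0.06, "wx": 0, "wy": 0, "wz": 0},
  {"hand": 1, "tx": 0.22, "ty": 0, "tz": -0.05, "wx": 0, "wy": 0, "wz": 0},
  {"hand": 1, "tx": 0, "ty": 0, "tz": 0, "wx": 0, "wy": 0, "wz": 0},
])

```text
time: 17.12
tool_pos: [645.9, 8.3, 295.3]
tcp_rot: [3.141, -0.0, -0.228]
contact_force: [0.8, -1.0, -0.6]
grip_width: 9.0
```

```bash
python3 - <<'E'
from h import *
cv2.imwrite('pics/s9.png',capture('scene')[:,:,::-1])
crop("pics/s9.png","pics/s9a.png",280,60,190,190,4)
H=np.array([589.43,21.55]);yaw=-.228; ex=np.array([np.cos(yaw),np.sin(yaw)])
o=get_obs()['tool_pos']; x=(o[:2]-H)@ex; print('local x',x, 'angle if bar at tcp', np.arctan2(o[2]+4-110,95-x)-np.arctan2(37,185), np.hypot(o[2]+4-110,95-x)); print(get_obs()['joint_positions'].round(2))
E
```

```text
local x 57.72775277768305 angle if bar at tcp 1.1790222710165204 192.9637089501802
[-0.11  0.55  1.05 -0.    1.54  0.12]
```

View pics/s9a.png

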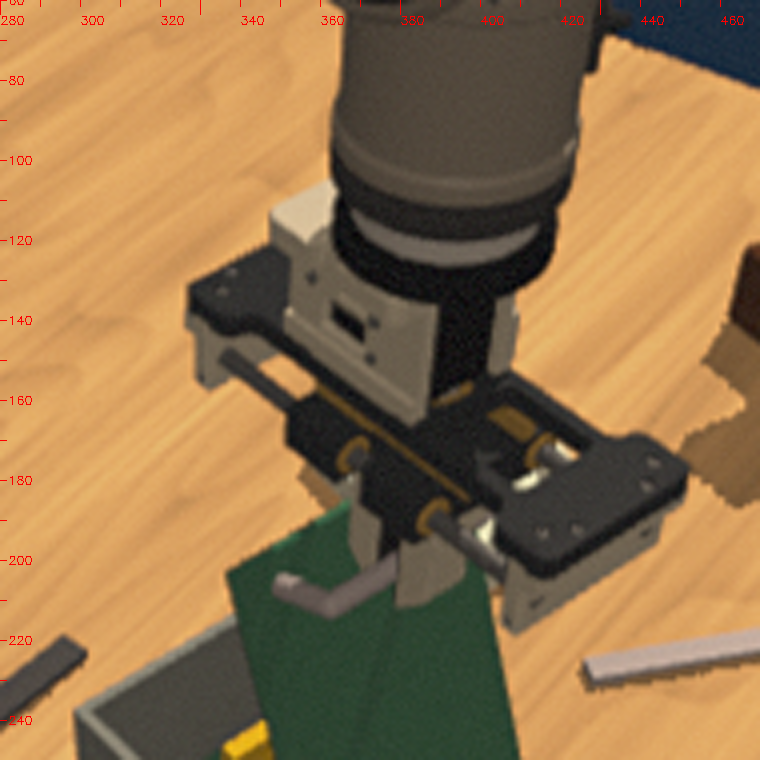

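>>> drive_tool([
  {"hand": 1, "tx": 0.23, "ty": 0, "tz": -0.04, "wx": 0, "wy": 0, "wz": 0},
  {"hand": 1, "tx": 0.23, "ty": 0, "tz": -0.03, "wx": 0, "wy": 0, "wz": 0},
  {"hand": 1, "tx": 0.23, "ty": 0, "tz": -0.02, "wx": 0, "wy": 0, "wz": 0},
  {"hand": 1, "tx": 0.23, "ty": 0, "tz": 0, "wx": 0, "wy": 0, "wz": 0},
  {"hand": 1, "tx": 0, "ty": 0, "tz": 0, "wx": 0, "wy": 0, "wz": 0},
])

```text
time: 17.58
tool_pos: [681.8, -0.1, 299.7]
tcp_rot: [3.142, -0.002, -0.228]
contact_force: [1.8, -2.0, 2.3]
grip_width: 9.2
```

>>> drive_tool([
  {"hand": 1, "tx": 0.23, "ty": 0, "tz": 0, "wx": 0, "wy": 0, "wz": 0},
  {"hand": 1, "tx": 0.23, "ty": 0, "tz": 0.01, "wx": 0, "wy": 0, "wz": 0},
  {"hand": 1, "tx": 0.23, "ty": 0, "tz": 0.02, "wx": 0, "wy": 0, "wz": 0},
  {"hand": 1, "tx": 0.23, "ty": 0, "tz": 0.03, "wx": 0, "wy": 0, "wz": 0},
  {"hand": 1, "tx": 0, "ty": 0, "tz": 0, "wx": 0, "wy": 0, "wz": 0},
])

```text
time: 18.0
tool_pos: [717.6, -8.5, 296.8]
tcp_rot: [3.141, -0.002, -0.228]
contact_force: [1.4, -2.3, 0.3]
grip_width: 8.7
```

```bash
python3 - <<'E'
from h import *
cv2.imwrite('pics/s10.png',capture('scene')[:,:,::-1])
crop("pics/s10.png","pics/s10a.png",280,60,190,190,4)
H=np.array([589.43,21.55]);yaw=-.228; ex=np.array([np.cos(yaw),np.sin(yaw)])
o=get_obs()['tool_pos']; x=(o[:2]-H)@ex; print('local x',x, 'angle if bar at tcp', np.arctan2(o[2]+4-110,95-x)-np.arctan2(37,185), np.hypot(o[2]+4-110,95-x)); print(get_obs()['joint_positions'].round(2))
E
```

```text
local x 131.39485130498744 angle if bar at tcp 1.5618661823114832 194.25951520518933
[-0.12  0.71  0.75 -0.    1.68  0.11]
```

View pics/s10a.png

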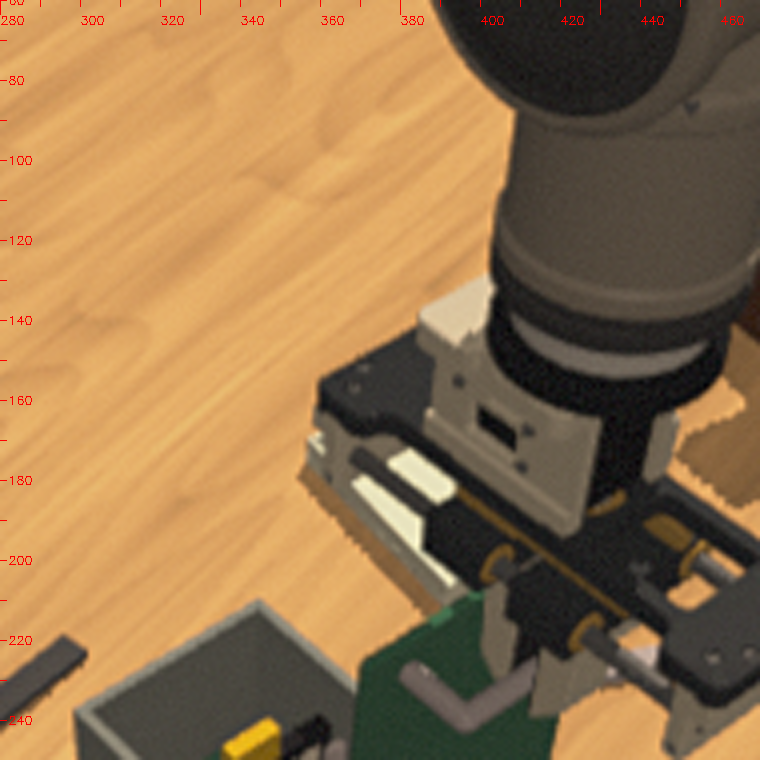

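>>> drive_tool([
  {"hand": 1, "tx": 0.23, "ty": 0, "tz": 0.04, "wx": 0, "wy": 0, "wz": 0},
  {"hand": 1, "tx": 0.23, "ty": 0, "tz": 0.05, "wx": 0, "wy": 0, "wz": 0},
  {"hand": 1, "tx": 0.1, "ty": 0, "tz": 0.03, "wx": 0, "wy": 0, "wz": 0},
  {"hand": 0.65, "tx": 0, "ty": 0, "tz": 0, "wx": 0, "wy": 0, "wz": 0},
  {"hand": 0.65, "tx": 0, "ty": 0, "tz": 0, "wx": 0, "wy": 0, "wz": 0},
  {"hand": 0.65, "tx": 0, "ty": 0, "tz": 0, "wx": 0, "wy": 0, "wz": 0},
])

```text
time: 18.55
tool_pos: [738.7, -12.4, 292.3]
tcp_rot: [-3.141, -0.001, -0.227]
contact_force: [0.3, -0.5, -0.2]
grip_width: 16.0
```

>>> drive_tool([
  {"hand": 0.65, "tx": 0, "ty": 0, "tz": -0.2, "wx": 0, "wy": 0, "wz": 0},
  {"hand": 0.65, "tx": 0, "ty": 0, "tz": -0.25, "wx": 0, "wy": 0, "wz": 0},
  {"hand": 0.65, "tx": 0, "ty": 0, "tz": -0.25, "wx": 0, "wy": 0, "wz": 0},
  {"hand": 0.65, "tx": 0, "ty": 0, "tz": -0.25, "wx": 0, "wy": 0, "wz": 0},
  {"hand": 0.65, "tx": 0, "ty": 0, "tz": -0.25, "wx": 0, "wy": 0, "wz": 0},
  {"hand": 0.65, "tx": 0, "ty": 0, "tz": -0.2, "wx": 0, "wy": 0, "wz": 0},
  {"hand": 0.65, "tx": 0, "ty": 0, "tz": 0, "wx": 0, "wy": 0, "wz": 0},
])

```text
time: 19.13
tool_pos: [739.1, -12.7, 351.0]
tcp_rot: [-3.141, -0.005, -0.227]
contact_force: [0.1, -0.5, 1.0]
grip_width: 16.4
```

```bash
python3 - <<'E'
from h import *
need([680,0,345],[np.pi,0,-.228])
print(get_obs()['joint_positions'].round(2))
cv2.imwrite('pics/s11.png',capture('scene')[:,:,::-1])
cv2.imwrite('pics/t11.png',capture('top')[:,:,::-1])
crop("pics/s11.png","pics/s11a.png",280,60,200,200,4)
E
```

```text
t 19.13 pos [739.1 -12.7 351. ] rot [-3.141 -0.005 -0.227] F [ 0.1 -0.5  1. ] grip 16.4
tool shift mm [-60.4   1.    5.7] shares [-1.511  0.024  0.143] turn deg [-0.05 -0.29  0.04] shares [-0.01  -0.057  0.008]
[-0.12  0.79  0.46  0.    1.89  0.11]
```

View pics/s11a.png

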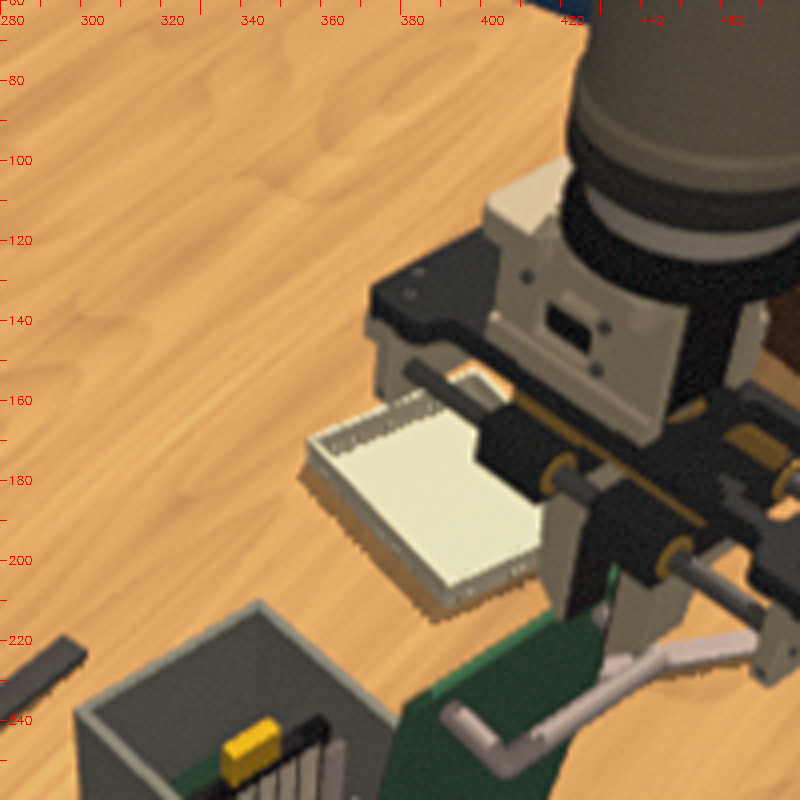

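```bash
python3 - <<'E'
from h import *
yaw=-.228;c,s=np.cos(yaw),np.sin(yaw);R=np.array([[c,-s],[s,c]]); H=np.array([589.43,21.55])
w=lambda x,y,z:[*(H+R@[x,y]),z]
for x in (-30,34):
  P=[w(x+a,b,103) for a,b in [(-5,-15),(-5,15),(5,15),(5,-15)]]
  print(x,((proj('scene',P)-[280,60])*4).round().tolist(),w(x,0,92))
# flap angle from top edge
for a in (1.5,1.6,1.7,1.8):
  P=[w(95-r_*np.cos(a)+h*np.sin(a),y,110+h*np.cos(a)+r_*np.sin(a)) for r_,y,h in [(202,-62,1),(202,62,1),(185,-40,37)]]
  print(a,((proj('scene',P)-[280,60])*4).round().tolist(),np.round(P[0],0))
E
```

```text
-30 [[220.0, 744.0], [266.0, 714.0], [280.0, 726.0], [233.0, 756.0]] [np.float64(560.2063879275099), np.float64(28.330892082655126), 92]
34 [[307.0, 825.0], [354.0, 794.0], [368.0, 807.0], [321.0, 839.0]] [np.float64(622.5500936821553), np.float64(13.86498897299086), 92]
1.5 [[329.0, 635.0], [565.0, 488.0], [439.0, 691.0]] [655. -57. 312.]
1.6 [[366.0, 667.0], [603.0, 515.0], [473.0, 727.0]] [675. -62. 312.]
1.7 [[404.0, 702.0], [641.0, 547.0], [507.0, 766.0]] [694. -66. 310.]
1.8 [[441.0, 742.0], [678.0, 582.0], [539.0, 807.0]] [714. -71. 306.]
```

>>> drive_tool([
  {"hand": 0.65, "tx": -0.2, "ty": 0, "tz": -0.05, "wx": 0, "wy": 0, "wz": 0},
  {"hand": 0.65, "tx": -0.4, "ty": 0, "tz": -0.05, "wx": 0, "wy": 0, "wz": 0},
  {"hand": 0.65, "tx": -0.6, "ty": 0, "tz": 0, "wx": 0, "wy": 0, "wz": 0},
  {"hand": 0.65, "tx": -0.7, "ty": 0, "tz": 0, "wx": 0, "wy": 0, "wz": 0},
  {"hand": 0.65, "tx": -0.7, "ty": 0, "tz": 0, "wx": 0, "wy": 0, "wz": 0},
  {"hand": 0.65, "tx": -0.7, "ty": 0, "tz": 0, "wx": 0, "wy": 0, "wz": 0},
  {"hand": 0.65, "tx": -0.5, "ty": 0, "tz": 0, "wx": 0, "wy": 0, "wz": 0},
  {"hand": 0.65, "tx": -0.3, "ty": 0, "tz": 0, "wx": 0, "wy": 0, "wz": 0},
  {"hand": 0.65, "tx": 0, "ty": 0, "tz": 0, "wx": 0, "wy": 0, "wz": 0},
])

```text
time: 19.98
tool_pos: [576.7, 24.9, 352.6]
tcp_rot: [-3.141, 0.0, -0.227]
contact_force: [-0.0, 0.1, 0.4]
grip_width: 15.9
```

```bash
python3 - <<'E'
from h import *
plan([560.2,28.3,280],[np.pi,0,1.343],19)
E
```

```text
t 19.98 pos [576.7  24.9 352.6] rot [-3.141  0.    -0.227] F [-0.   0.1  0.4] grip 15.9
tool shift mm [-16.9   0.4  72.6] shares [-0.422  0.011  1.814] turn deg [-2.000e-02 -1.000e-02 -8.994e+01] shares [-3.0000e-03 -2.0000e-03 -1.7989e+01]
per row n 19 t [-0.019 -0.016  0.095] w [-0.    -0.    -0.947]
```

>>> drive_tool([
  {"hand": 0, "tx": -0.019, "ty": -0.016, "tz": 0.05, "wx": 0, "wy": 0, "wz": -0.947},
  {"hand": 0, "tx": -0.019, "ty": -0.016, "tz": 0.05, "wx": 0, "wy": 0, "wz": -0.947},
  {"hand": 0, "tx": -0.019, "ty": -0.016, "tz": 0.05, "wx": 0, "wy": 0, "wz": -0.947},
  {"hand": 0, "tx": -0.019, "ty": -0.016, "tz": 0.1, "wx": 0, "wy": 0, "wz": -0.947},
  {"hand": 0, "tx": -0.019, "ty": -0.016, "tz": 0.1, "wx": 0, "wy": 0, "wz": -0.947},
  {"hand": 0, "tx": -0.019, "ty": -0.016, "tz": 0.1, "wx": 0, "wy": 0, "wz": -0.947},
  {"hand": 0, "tx": -0.019, "ty": -0.016, "tz": 0.1, "wx": 0, "wy": 0, "wz": -0.947},
  {"hand": 0, "tx": -0.019, "ty": -0.016, "tz": 0.1, "wx": 0, "wy": 0, "wz": -0.947},
  {"hand": 0, "tx": -0.019, "ty": -0.016, "tz": 0.1, "wx": 0, "wy": 0, "wz": -0.947},
  {"hand": 0, "tx": -0.019, "ty": -0.016, "tz": 0.1, "wx": 0, "wy": 0, "wz": -0.947},
  {"hand": 0, "tx": -0.019, "ty": -0.016, "tz": 0.1, "wx": 0, "wy": 0, "wz": -0.947},
  {"hand": 0, "tx": -0.019, "ty": -0.016, "tz": 0.1, "wx": 0, "wy": 0, "wz": -0.947},
  {"hand": 0, "tx": -0.019, "ty": -0.016, "tz": 0.1, "wx": 0, "wy": 0, "wz": -0.947},
  {"hand": 0, "tx": -0.019, "ty": -0.016, "tz": 0.1, "wx": 0, "wy": 0, "wz": -0.947},
  {"hand": 0, "tx": -0.019, "ty": -0.016, "tz": 0.1, "wx": 0, "wy": 0, "wz": -0.947},
  {"hand": 0, "tx": -0.019, "ty": -0.016, "tz": 0.1, "wx": 0, "wy": 0, "wz": -0.947},
  {"hand": 0, "tx": -0.019, "ty": -0.016, "tz": 0.1, "wx": 0, "wy": 0, "wz": -0.947},
  {"hand": 0, "tx": -0.019, "ty": -0.016, "tz": 0.1, "wx": 0, "wy": 0, "wz": -0.947},
  {"hand": 0, "tx": -0.019, "ty": -0.016, "tz": 0.1, "wx": 0, "wy": 0, "wz": -0.947},
  {"hand": 0, "tx": 0, "ty": 0, "tz": 0, "wx": 0, "wy": 0, "wz": 0},
])

```text
time: 21.65
tool_pos: [562.3, 26.9, 280.3]
tcp_rot: [-3.139, 0.0, 1.345]
contact_force: [0.2, 0.1, 0.4]
grip_width: 45.6
```

>>> drive_tool([
  {"hand": 0, "tx": 0, "ty": 0, "tz": 0, "wx": 0, "wy": 0, "wz": 0},
  {"hand": 0, "tx": 0, "ty": 0, "tz": 0, "wx": 0, "wy": 0, "wz": 0},
])

```text
time: 21.82
tool_pos: [562.7, 27.1, 281.7]
tcp_rot: [-3.142, -0.0, 1.34]
contact_force: [0.0, -1.0, 0.2]
grip_width: 46.1
```

```bash
python3 - <<'E'
from h import *
need([560.2,28.3,280],[np.pi,0,1.343])
K,r,t=cam('wrist'); np.savez('c12.npz',K=K,r=r,t=t)
cv2.imwrite('pics/w12.png',capture('wrist')[:,:,::-1])
E
```

```text
t 21.82 pos [562.7  27.1 281.7] rot [-3.142 -0.     1.34 ] F [ 0.  -1.   0.2] grip 46.1
tool shift mm [ 0.6 -2.7  1.7] shares [ 0.016 -0.067  0.042] turn deg [-0.   -0.01 -0.17] shares [-0.    -0.002 -0.034]
```

View pics/w12.png

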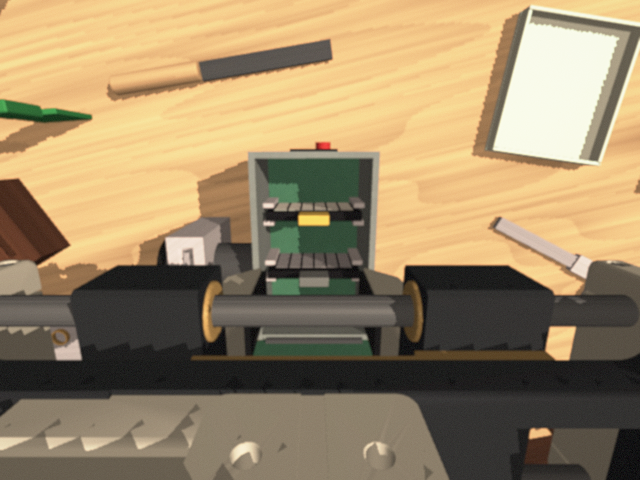

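The wrist view shows the open box. The yellow tab is at about (314,219), in the channel nearer the robot, and the grey tab is behind it at (314,282). I'll measure the yellow tab.

```bash
python3 - <<'E'
from h import *
crop("pics/w12.png","pics/w12a.png",240,140,150,150,5)
E
```

```text
(no output)
```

View pics/w12a.png

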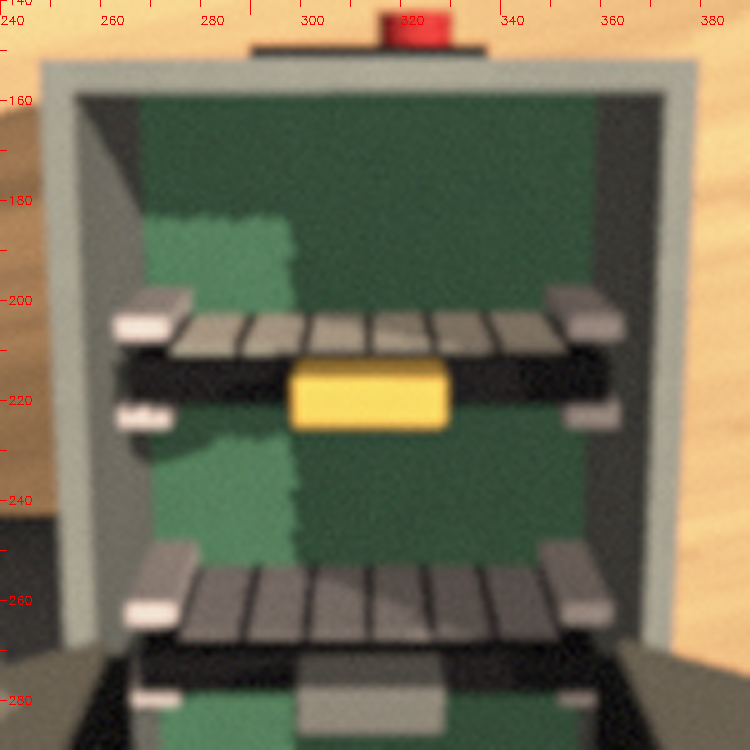

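```bash
python3 - <<'E'
from h import *
f=np.load('c12.npz'); c=(f['K'],f['r'],f['t'])
for u in [(298,220.5),(330,220.5),(314,215),(314,226),(314,220.5)]: print(u,back('wrist',u,103,c).round(1))
a=back('wrist',(248.5,152.5),110,c);b=back('wrist',(379.3,152.5),110,c); m=(a+b)/2
print('front rim',a.round(1),b.round(1),np.linalg.norm(a-b)); d=b-a; yaw=np.arctan2(d[1],d[0])-np.pi/2; print(yaw)
H=m[:2]+95*np.array([np.cos(yaw),np.sin(yaw)]); print('H',H)
need([560.2,28.3,280],[np.pi,0,1.343])
E
```

```text
(298, 220.5) [557.4  14.1 103. ]
(330, 220.5) [564.6  44.5 103. ]
(314, 215) [555.7  30.5 103. ]
(314, 226) [566.3  28.1 103. ]
(314, 220.5) [561.   29.3 103. ]
front rim [484.9 -13.9 110. ] [512.2 101.6 110. ] 118.6605241798431
-0.23146537544277712
H [591.0152653   22.01760693]
t 21.87 pos [562.7  27.1 281.9] rot [ 3.141 -0.     1.34 ] F [ 0.6 -0.2 -0.4] grip 45.6
tool shift mm [ 0.6 -2.7  1.9] shares [ 0.015 -0.067  0.046] turn deg [ 0.02 -0.01 -0.15] shares [ 0.003 -0.002 -0.029]
```

```bash
python3 - <<'E'
from h import *
im=cv2.imread('pics/s11.png')[140:250,380:480]; im=cv2.resize(im,None,fx=7,fy=7,interpolation=cv2.INTER_CUBIC)
p=np.array([739.1,-12.7,351.0]); Rt=Ro.from_euler('xyz',[np.pi,0,-.227]).as_matrix()
for T,col in ((0,(0,0,255)),(10,(255,0,0)),(20,(0,255,255)),(30,(255,0,255))):
  for sx in (-1,1):
    L=[(sx*8.1,-9.5,T),(sx*27,-9.5,T),(sx*27,9.5,T),(sx*8.1,9.5,T)]
    q=((proj('scene',[p+Rt@np.array(l) for l in L])-[380,140])*7).round().astype(int)
    cv2.polylines(im,[q.reshape(-1,1,2)],True,col,1)
cv2.imwrite('pics/tip.png',im)
E
```

```text
(no output)
```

View pics/tip.png

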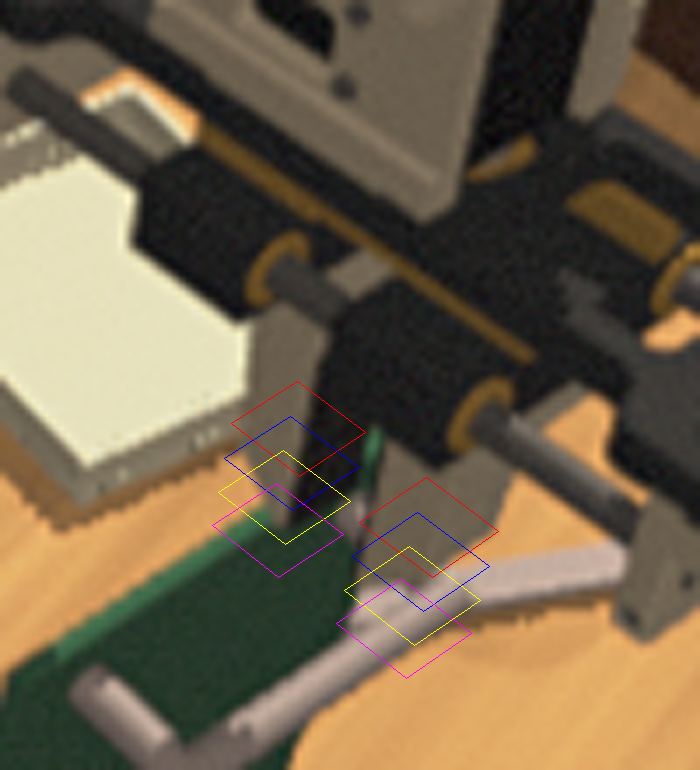

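>>> drive_tool([
  {"hand": 0, "tx": 0.04, "ty": -0.05, "tz": 0.3, "wx": 0, "wy": 0, "wz": -0.03},
  {"hand": 0, "tx": 0, "ty": 0, "tz": 0.6, "wx": 0, "wy": 0, "wz": 0},
  {"hand": 0, "tx": 0, "ty": 0, "tz": 0.7, "wx": 0, "wy": 0, "wz": 0},
  {"hand": 0, "tx": 0, "ty": 0, "tz": 0.7, "wx": 0, "wy": 0, "wz": 0},
  {"hand": 0, "tx": 0, "ty": 0, "tz": 0.6, "wx": 0, "wy": 0, "wz": 0},
  {"hand": 0, "tx": 0, "ty": 0, "tz": 0.4, "wx": 0, "wy": 0, "wz": 0},
  {"hand": 0, "tx": 0, "ty": 0, "tz": 0.2, "wx": 0, "wy": 0, "wz": 0},
  {"hand": 0, "tx": 0, "ty": 0, "tz": 0, "wx": 0, "wy": 0, "wz": 0},
  {"hand": 0, "tx": 0, "ty": 0, "tz": 0, "wx": 0, "wy": 0, "wz": 0},
])

```text
time: 22.62
tool_pos: [561.2, 29.1, 142.4]
tcp_rot: [3.141, -0.0, 1.345]
contact_force: [0.0, 0.4, 0.2]
grip_width: 45.6
```

```bash
python3 - <<'E'
from h import *
need([561,29.2,99],[np.pi,0,1.343])
cv2.imwrite('pics/w13.png',capture('wrist')[:,:,::-1])
E
```

```text
t 22.62 pos [561.2  29.1 142.4] rot [ 3.141 -0.     1.345] F [0.  0.4 0.2] grip 45.6
tool shift mm [-0.  -0.3 43.4] shares [-0.    -0.007  1.084] turn deg [ 0.04 -0.01  0.09] shares [ 0.009 -0.002  0.018]
```

View pics/w13.png

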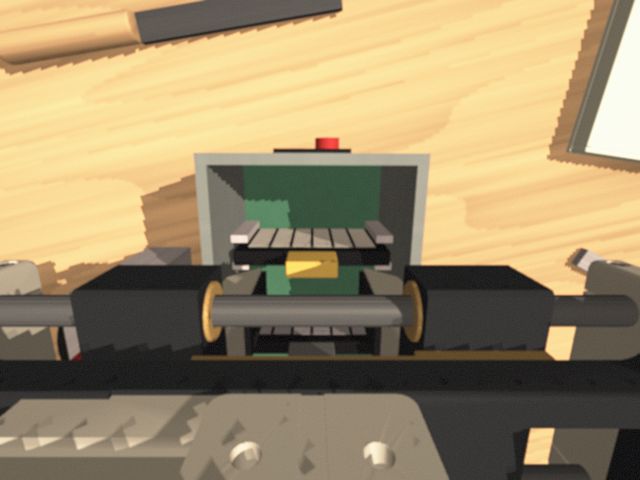

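>>> drive_tool([
  {"hand": 0, "tx": 0, "ty": 0, "tz": 0.25, "wx": 0, "wy": 0, "wz": 0},
  {"hand": 0, "tx": 0, "ty": 0, "tz": 0.3, "wx": 0, "wy": 0, "wz": 0},
  {"hand": 0, "tx": 0, "ty": 0, "tz": 0.25, "wx": 0, "wy": 0, "wz": 0},
  {"hand": 0, "tx": 0, "ty": 0, "tz": 0.15, "wx": 0, "wy": 0, "wz": 0},
  {"hand": 0, "tx": 0, "ty": 0, "tz": 0.12, "wx": 0, "wy": 0, "wz": 0},
  {"hand": 0, "tx": 0, "ty": 0, "tz": 0, "wx": 0, "wy": 0, "wz": 0},
  {"hand": 0, "tx": 0, "ty": 0, "tz": 0, "wx": 0, "wy": 0, "wz": 0},
])

```text
time: 23.25
tool_pos: [560.8, 29.2, 99.0]
tcp_rot: [3.142, -0.0, 1.345]
contact_force: [0.5, -0.2, -0.2]
grip_width: 46.0
```

>>> drive_tool([
  {"hand": 1, "tx": 0, "ty": 0, "tz": 0, "wx": 0, "wy": 0, "wz": 0},
  {"hand": 1, "tx": 0, "ty": 0, "tz": 0, "wx": 0, "wy": 0, "wz": 0},
  {"hand": 1, "tx": 0, "ty": 0, "tz": 0, "wx": 0, "wy": 0, "wz": 0},
  {"hand": 1, "tx": 0, "ty": 0, "tz": 0, "wx": 0, "wy": 0, "wz": 0},
  {"hand": 1, "tx": 0, "ty": 0, "tz": 0, "wx": 0, "wy": 0, "wz": 0},
  {"hand": 1, "tx": 0, "ty": 0, "tz": 0, "wx": 0, "wy": 0, "wz": 0},
])

```text
time: 23.75
tool_pos: [561.0, 29.1, 99.4]
tcp_rot: [3.141, -0.0, 1.345]
contact_force: [-0.2, -0.9, 2.2]
grip_width: 29.9
```

>>> drive_tool([
  {"hand": 1, "tx": 0, "ty": 0, "tz": -0.1, "wx": 0, "wy": 0, "wz": 0},
  {"hand": 1, "tx": 0, "ty": 0, "tz": -0.15, "wx": 0, "wy": 0, "wz": 0},
  {"hand": 1, "tx": 0, "ty": 0, "tz": -0.2, "wx": 0, "wy": 0, "wz": 0},
  {"hand": 1, "tx": 0, "ty": 0, "tz": -0.25, "wx": 0, "wy": 0, "wz": 0},
  {"hand": 1, "tx": 0, "ty": 0, "tz": -0.25, "wx": 0, "wy": 0, "wz": 0},
  {"hand": 1, "tx": 0, "ty": 0, "tz": 0, "wx": 0, "wy": 0, "wz": 0},
])

```text
time: 24.25
tool_pos: [562.1, 29.1, 139.8]
tcp_rot: [3.137, -0.001, 1.345]
contact_force: [0.6, -0.6, -0.6]
grip_width: 29.5
```

```bash
python3 - <<'E'
from h import *
cv2.imwrite('pics/s14.png',capture('scene')[:,:,::-1])
crop("pics/s14.png","pics/s14a.png",250,90,200,190,4)
E
```

```text
(no output)
```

View pics/s14a.png

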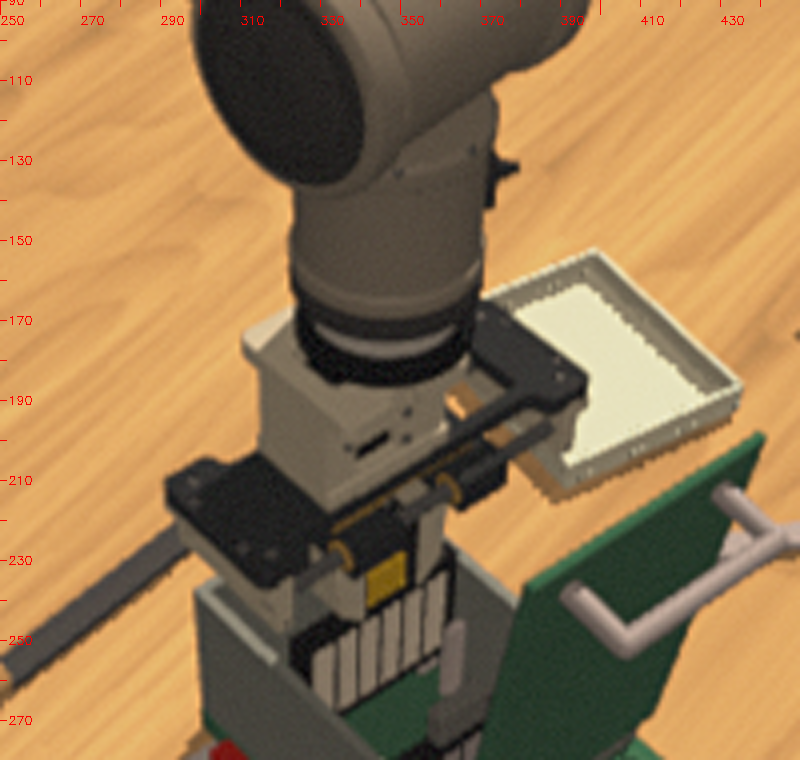

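The filter plate is rising upright in the gripper, with the tab at about (346,235). The flap stays open and the screen stays put. I'll keep lifting.

>>> drive_tool([
  {"hand": 1, "tx": 0, "ty": 0, "tz": -0.2, "wx": 0, "wy": 0, "wz": 0},
  {"hand": 1, "tx": 0, "ty": 0, "tz": -0.3, "wx": 0, "wy": 0, "wz": 0},
  {"hand": 1, "tx": 0, "ty": 0, "tz": -0.4, "wx": 0, "wy": 0, "wz": 0},
  {"hand": 1, "tx": 0, "ty": 0, "tz": -0.4, "wx": 0, "wy": 0, "wz": 0},
  {"hand": 1, "tx": 0, "ty": 0, "tz": -0.4, "wx": 0, "wy": 0, "wz": 0},
  {"hand": 1, "tx": 0, "ty": 0, "tz": -0.4, "wx": 0, "wy": 0, "wz": 0},
  {"hand": 1, "tx": 0, "ty": 0, "tz": -0.4, "wx": 0, "wy": 0, "wz": 0},
  {"hand": 1, "tx": 0, "ty": 0, "tz": -0.3, "wx": 0, "wy": 0, "wz": 0},
  {"hand": 1, "tx": 0, "ty": 0, "tz": -0.1, "wx": 0, "wy": 0, "wz": 0},
  {"hand": 1, "tx": 0, "ty": 0, "tz": 0, "wx": 0, "wy": 0, "wz": 0},
  {"hand": 1, "tx": 0, "ty": 0, "tz": 0, "wx": 0, "wy": 0, "wz": 0},
])

```text
time: 25.22
tool_pos: [560.4, 29.2, 252.4]
tcp_rot: [-3.141, 0.0, 1.345]
contact_force: [0.8, -0.1, -2.2]
grip_width: 29.7
```

```bash
python3 - <<'E'
from h import *
plan([494,330,235],[np.pi,0,1.6],20)
E
```

```text
t 25.22 pos [560.4  29.2 252.4] rot [-3.141  0.     1.345] F [ 0.8 -0.1 -2.2] grip 29.7
tool shift mm [ 278.3 -132.    17.5] shares [ 6.958 -3.3    0.438] turn deg [ -0.06  -0.   -14.61] shares [-1.200e-02 -1.000e-03 -2.921e+00]
per row n 20 t [ 0.366 -0.122  0.022] w [-0.001 -0.    -0.146]
```

>>> drive_tool([
  {"hand": 1, "tx": 0.1, "ty": -0.03, "tz": 0, "wx": 0, "wy": 0, "wz": -0.04},
  {"hand": 1, "tx": 0.25, "ty": -0.08, "tz": 0, "wx": 0, "wy": 0, "wz": -0.1},
  {"hand": 1, "tx": 0.38, "ty": -0.13, "tz": 0, "wx": 0, "wy": 0, "wz": -0.15},
  {"hand": 1, "tx": 0.38, "ty": -0.13, "tz": 0, "wx": 0, "wy": 0, "wz": -0.15},
  {"hand": 1, "tx": 0.38, "ty": -0.13, "tz": 0, "wx": 0, "wy": 0, "wz": -0.15},
  {"hand": 1, "tx": 0.38, "ty": -0.13, "tz": 0, "wx": 0, "wy": 0, "wz": -0.15},
  {"hand": 1, "tx": 0.38, "ty": -0.13, "tz": 0, "wx": 0, "wy": 0, "wz": -0.15},
  {"hand": 1, "tx": 0.38, "ty": -0.13, "tz": 0, "wx": 0, "wy": 0, "wz": -0.15},
  {"hand": 1, "tx": 0.38, "ty": -0.13, "tz": 0, "wx": 0, "wy": 0, "wz": -0.15},
  {"hand": 1, "tx": 0.38, "ty": -0.13, "tz": 0, "wx": 0, "wy": 0, "wz": -0.15},
  {"hand": 1, "tx": 0.38, "ty": -0.13, "tz": 0, "wx": 0, "wy": 0, "wz": -0.15},
  {"hand": 1, "tx": 0.38, "ty": -0.13, "tz": 0, "wx": 0, "wy": 0, "wz": -0.15},
  {"hand": 1, "tx": 0.38, "ty": -0.13, "tz": 0, "wx": 0, "wy": 0, "wz": -0.15},
  {"hand": 1, "tx": 0.38, "ty": -0.13, "tz": 0, "wx": 0, "wy": 0, "wz": -0.15},
  {"hand": 1, "tx": 0.38, "ty": -0.13, "tz": 0, "wx": 0, "wy": 0, "wz": -0.15},
  {"hand": 1, "tx": 0.38, "ty": -0.13, "tz": 0, "wx": 0, "wy": 0, "wz": -0.15},
  {"hand": 1, "tx": 0.38, "ty": -0.13, "tz": 0, "wx": 0, "wy": 0, "wz": -0.15},
  {"hand": 1, "tx": 0.38, "ty": -0.13, "tz": 0, "wx": 0, "wy": 0, "wz": -0.15},
  {"hand": 1, "tx": 0.25, "ty": -0.08, "tz": 0, "wx": 0, "wy": 0, "wz": -0.1},
  {"hand": 1, "tx": 0.12, "ty": -0.04, "tz": 0, "wx": 0, "wy": 0, "wz": 0},
])

```text
time: 26.88
tool_pos: [499.1, 311.1, 252.4]
tcp_rot: [-3.14, -0.0, 1.578]
contact_force: [-0.3, -0.6, -1.9]
grip_width: 29.4
```

```bash
python3 - <<'E'
from h import *
need([494,330,240],[np.pi,0,1.6])
E
```

```text
t 26.88 pos [499.1 311.1 252.4] rot [-3.14  -0.     1.578] F [-0.3 -0.6 -1.9] grip 29.4
tool shift mm [19.  -4.9 12.4] shares [ 0.474 -0.124  0.31 ] turn deg [-0.07 -0.   -1.27] shares [-0.013 -0.001 -0.254]
```

>>> drive_tool([
  {"hand": 1, "tx": 0.15, "ty": -0.03, "tz": 0, "wx": 0, "wy": 0, "wz": 0},
  {"hand": 1, "tx": 0.2, "ty": -0.03, "tz": 0, "wx": 0, "wy": 0, "wz": 0},
  {"hand": 1, "tx": 0.12, "ty": -0.02, "tz": 0, "wx": 0, "wy": 0, "wz": 0},
  {"hand": 1, "tx": 0, "ty": 0, "tz": 0, "wx": 0, "wy": 0, "wz": 0},
  {"hand": 1, "tx": 0, "ty": 0, "tz": 0, "wx": 0, "wy": 0, "wz": 0},
  {"hand": 1, "tx": 0, "ty": 0, "tz": 0, "wx": 0, "wy": 0, "wz": 0},
  {"hand": 1, "tx": 0, "ty": 0, "tz": 0, "wx": 0, "wy": 0, "wz": 0},
  {"hand": 1, "tx": 0, "ty": 0, "tz": 0, "wx": 0, "wy": 0, "wz": 0},
])

```text
time: 27.55
tool_pos: [497.1, 327.7, 253.1]
tcp_rot: [3.142, -0.0, 1.575]
contact_force: [-0.2, -0.1, -1.7]
grip_width: 29.6
```

```bash
python3 - <<'E'
from h import *
need([496,330,250],[np.pi,0,1.6])
for n in ("scene","wrist","top"):
  cv2.imwrite(f'pics/{n}15.png',capture(n)[:,:,::-1])
P=[[496,330,4],[496,330,245],[496,330,159]]
print(proj('scene',P).round(),proj('top',P).round())
E
```

```text
t 27.55 pos [497.1 327.7 253.1] rot [ 3.142 -0.     1.575] F [-0.2 -0.1 -1.7] grip 29.6
tool shift mm [ 2.3 -1.   3.1] shares [ 0.057 -0.026  0.077] turn deg [ 0.01 -0.   -1.44] shares [ 0.001 -0.    -0.287]
[[394. 183.]
 [405.  98.]
 [401. 132.]] [[188. 257.]
 [164. 235.]
 [174. 244.]]
```

View pics/scene15.png

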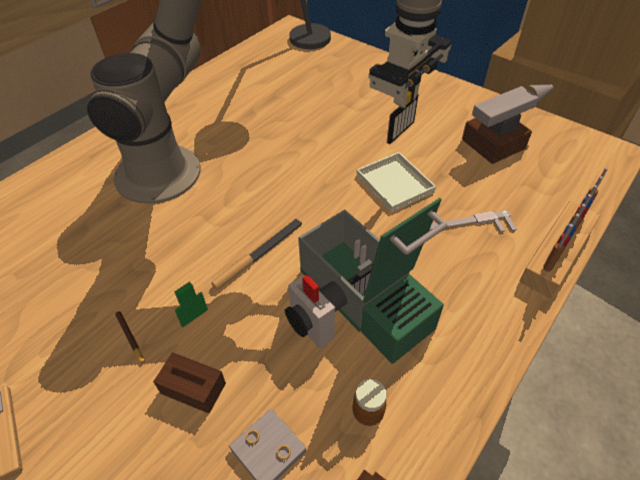

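View pics/wrist15.png

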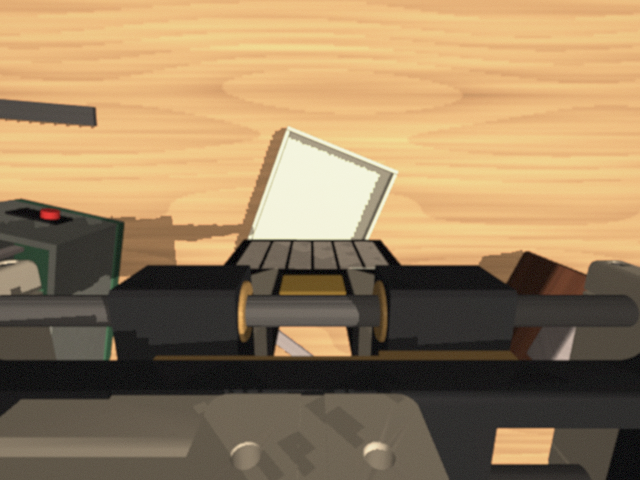

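View pics/top15.png

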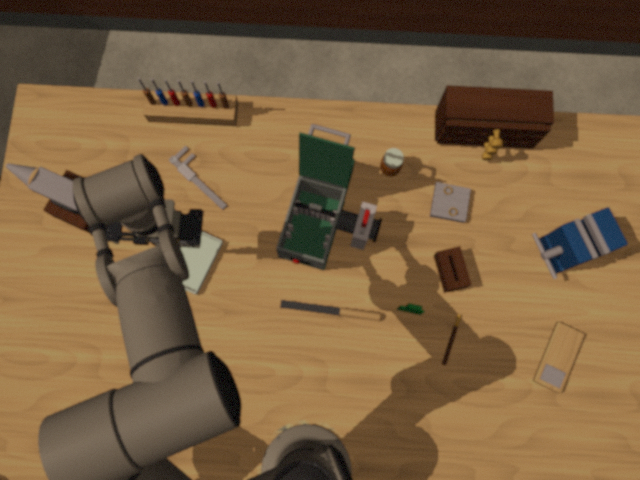

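```bash
python3 - <<'E'
from h import *
P=[back('wrist',u,20) for u in [(288,128),(397,172)]]; print(np.round(P,1).tolist())
print('expected corners 401.1,295.8 / 447.2,415.1')
o=get_obs(); print(o['tool_pos'],np.abs(o['dq']).max(),o['grip_width'],o['contact_force'])
crop("pics/scene15.png","pics/e1.png",350,60,110,100,6)
crop("pics/scene15.png","pics/e2.png",280,190,170,160,4)
E
```

```text
[[405.3, 301.7, 20.0], [450.9, 420.8, 20.0]]
expected corners 401.1,295.8 / 447.2,415.1
[496.97683735 327.87641371 253.05937536] 0.0030719304189066087 29.619149180508316 [ 0.74798818  0.37188184 -2.52217006]
```

View pics/e1.png

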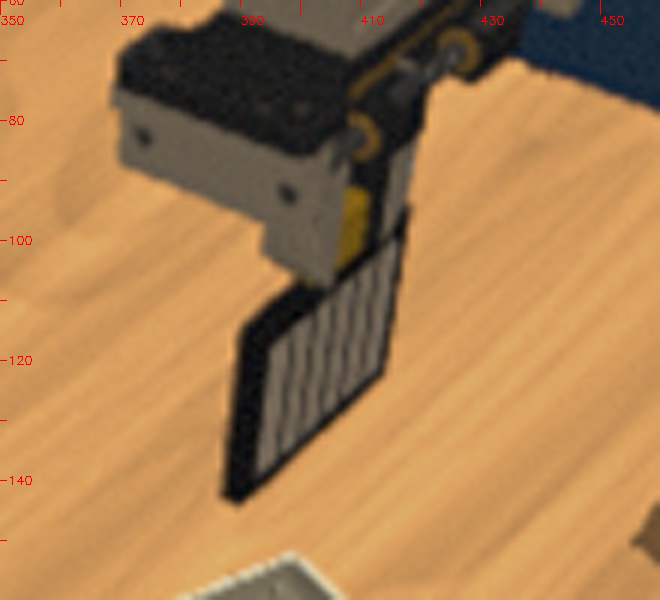

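View pics/e2.png

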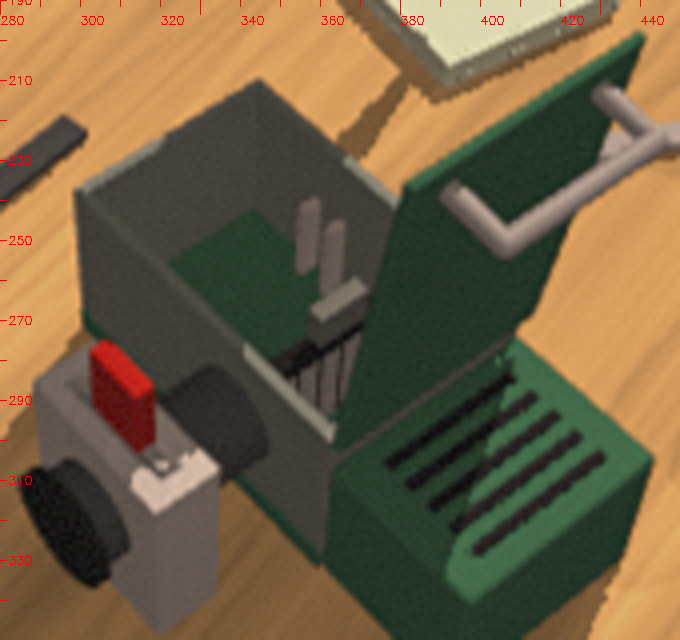

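>>> drive_tool([
  {"hand": 1, "tx": 0.06, "ty": 0, "tz": 0, "wx": 0, "wy": 0, "wz": 0},
  {"hand": 1, "tx": 0.06, "ty": 0, "tz": 0, "wx": 0, "wy": 0, "wz": 0},
  {"hand": 1, "tx": 0, "ty": 0, "tz": 0, "wx": 0, "wy": 0, "wz": 0},
  {"hand": 1, "tx": 0, "ty": 0, "tz": 0, "wx": 0, "wy": 0, "wz": 0},
  {"hand": 1, "tx": 0, "ty": 0, "tz": 0, "wx": 0, "wy": 0, "wz": 0},
  {"hand": 1, "tx": 0, "ty": 0, "tz": 0, "wx": 0, "wy": 0, "wz": 0},
  {"hand": 1, "tx": 0, "ty": 0, "tz": 0, "wx": 0, "wy": 0, "wz": 0},
  {"hand": 1, "tx": 0, "ty": 0, "tz": 0, "wx": 0, "wy": 0, "wz": 0},
])

```text
time: 28.37
tool_pos: [496.9, 332.9, 253.0]
tcp_rot: [3.142, -0.0, 1.575]
contact_force: [-0.3, -0.6, -2.0]
grip_width: 29.9
```

```bash
python3 - <<'E'
from h import *
o=get_obs(); print(o['time'],o['tool_pos'],np.abs(o['dq']).max(),o['grip_width'])
print(close_job())
E
```

```text
28.3667 [496.87651501 332.87607882 253.03426696] 0.0009641307137789703 29.93805340046722
the job is handed in; nothing more can be done
None
```

I did every step and handed the job in at about 28 s of the 72 s allowed; `close_job` reports no verdict.

**What I did:** I took the red shut-off plate out of its stand, slid it fully into the gate slot and let go. I then lifted the flap by its bar to about 1.7 rad and drew the filter plate with the yellow tab out of the box. I finished holding it still and upright over the pan.

**Last checks:**
- **Shut-off plate:** the picture taken after letting go shows the handle's top where it should be when it rests on the gate. The plate is still in the gate in the final scene picture.
- **Flap:** its upper corner in the picture matches an angle of about 1.7 rad, and it stayed open while I worked in the box.
- **Filter plate:** it is gripped at 29.9 mm across the 30 mm tab. The tab is about 245 mm above the bench and the lower edge about 159 mm.
- **Screen and bystanders:** the grey-tabbed screen is still in the box. No bystander looked moved, though I judged that by eye and did not measure it.

**What disagreed:**
- **Pan's middle:** the top and wrist cameras placed it about 7 mm apart, so I stopped between the two, within about 5 mm of each (limit 45 mm).
- **Bar grip:** the gripper read about 9 mm on the 10 mm flap bar, even after I regripped it lower. It held firmly all the same.
- **Arc while lifting:** the force on the tool rose to about 17 N because my arc ran slightly inside the bar's true path. I corrected it and the force dropped.

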